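# Bring a culture dish to the inspection stage and hold the loupe over it in focus

## Robot

A 6-joint arm with a two-finger parallel gripper is mounted at the origin on a cart in front of the work surface, level with it; the furniture and walls round the work are solid. World frame = base frame: x ahead of the robot, y to its left, z up, the work surface at z = 0. Lengths are in m, angles in degrees, forces in N, time in s.
With the tool pointing down it reaches from about 0.375 to 0.9 m from the base axis. Payload 3.1 kg.
Tool frame: the origin (TCP) lies between the finger pads; the fingertips stand 19 mm ahead of it and the grasp point (between the pads) is the TCP; z points along the fingers, x is the direction in which the jaws open and shut, and the axes are right-handed (so a half turn about z gives the same grasp; the last joint's range is limited). The gripper opens to 87 mm and grips with 3 to 60 N. Pads are 19 mm wide; open, the fingers measure 117 mm over their backs; the gripper's body (75 mm by 190 mm) begins 51 mm behind the grasp point.
Start: joints at [-84.769, 30.224, 82.088, -0, 67.689, -10.227], TCP at [0.167, -0.602, 0.213] pointing down, gripper open.
Joint ranges: [-176.69, 176.69], [-43.24, 126.21], [12.49, 139.97], [-82, 262], [0, 151.66], [-163.58, 163.58]. Speed limits (degrees/s): [159.86, 159.86, 180, 180, 180, 180].

## Interface

Orientations are given as a 3x3 rotation matrix whose columns are the frame's x, y, z axes.
In Python, from rig import read_state, capture, camera_info, hand_in, spot_in, silhouettes gives the robot as it stands.
- The arm moves only by the shell command python3 -m jog 'ROWS'. ROWS is text: rows parted by semicolons, each of 7 numbers parted by spaces: the shift along the tool's x, y, z in m, then the turn, a rotation vector about the tool's x, y, z in degrees, then the opening, from 0 (shut) to 1 (fully open). A call has 1 to 8 rows; each row is the pose to reach, as a shift and turn from the pose commanded when the call began, along the tool's axes at that moment; what a row does not reach only later rows make up. A row lasts 1/8 s, in which the tool goes at most 62.5 mm and 10.7 degrees, less where a joint would pass 70% of its speed; a pose out of reach is approached as far as the arm can. A call with a gripper value outside its range is refused whole. The fingers move at their own pace and stop on an object; the grip force is fixed at half the most. Time passes only in rows, so rows that repeat a pose let the fingers close. It gives the time, the measured TCP pose, the force and the opening at its end, in the units of the state.
- read_state(): the state, without advancing time (a new reading comes with each control period).
- capture(name): name is "scene" or "top" or "wrist"; returns (picture, depth): 400x640x3 uint8, red, green, blue; 400x640 float32, m along the optical axis (not along the pixel's ray), 0 where there is no reading.
- camera_info(name): a dict with "vfov" (degrees; the focal length in pixels is half the picture's height over the tangent of half this angle, whatever the lens; pixels are square), "cx", "cy" (the principal point, pixels), "R" (3x3) and "t" (3): a world point X has camera coordinates R X + t; the wrist camera has in their place "tool_from_camera" (4x4, takes a point from camera to tool coordinates, whose origin is the TCP and whose axes are the tool frame's). Camera axes: x right, y down, z forward; pixel columns grow to the right and rows downward; lengths in m; the calibration is good to about 2 mm. A picture is of the moment at which its call begins: read the wrist's pose just before it. camera_info takes no time and is no camera call.
- hand_in(): hands the job in, once; it reports no verdict.
Trained networks look in the newest picture that a camera, given by its name, has taken for a name from the list of things; names that differ only in an ending like _2 or _b are one class to them, and where a whole thing is asked for, a point or a joint stands for the part that bears it (a point fixed in the world has none). Each returns a list of dicts, best first, with "score" (0 to 1); they miss things now and then, are a little off and sometimes report something else, mostly with a low value. They report only what shows in the picture. A call takes as long as a camera call. They do not tell look-alikes from the thing itself.
- spot_in(label, camera): "centre" ([x, y, z] in m, in world coordinates, good to about 4 mm: the middle of the surface that is visible of it).
- silhouettes(label, camera): "region" (400x640 bool, what is visible of it).
The state is a dict: "time_s": time; "joint_positions": joint angles; "qvel": joint speeds; "tau": joint torques, N m; "position": TCP position; "tcp_rot": TCP orientation; "force": force on the tool from outside, world axes, zero at the start; "moment": the same for the moment, N m; "opening": opening from 0.0 (shut) to 1.0 (fully open).
Only numpy, scipy, OpenCV 4.12 (cv2) and the standard library are available. Lean on these libraries where they do the work, as an engineer would, in place of code of your own. Each camera call takes 0.05 s, during which the arm holds its last target.

## Task

Slide the green-handled lifter under the petri dish on the blue rack and carry the dish, without touching it with the gripper, onto the rails of the aluminium inspection stage, centred; then lay the lifter flat on the worktop. Pick up the yellow-handled loupe and hold it level with the lens centred over the dish and at the height marked by the red pointer, touching nothing else, and finish while still holding it there. Leave the pointer and the other things on the worktop as they are.

Things in the scene. Friction and masses are not known exactly. Their poses are not given: they have to be found in the camera images.
- dish: Round glass petri dish with lid, 88 mm wide at the body (94 mm over the lid rim), 18 mm high, 50 g, too wide for most grippers. Origin: centre of its underside, z up. It starts lying loose across the two rails of dish_rack, centred on the rack to within a few mm.
- dish_rack: Blue fixed rack: base 84 x 88 x 4 mm and two rails 8 mm wide, 72 mm long, along the rack's own x axis, tops 24 mm above the worktop. Between them, under the dish, a channel 56 mm wide, z from 4 to 24 mm, open at both ends. Origin: centre of the underside on the worktop; x points away from the robot within about 15 degrees, z up.
- stage: Fixed stage: aluminium base, two white rails of the same sizes as dish_rack's, along its own x (channel 56 mm wide, z 4 to 24 mm). 78 mm from the centre along +x stands a steel post, 10 mm thick (20 mm at its foot and at the red collar), 176 mm high, with the red pointer. Origin: centre of the underside on the worktop; x points away from the robot within about 15 degrees, z up.
- stage_centre (a point): Point midway between the stage's rails at the height of their tops, 24 mm above the worktop: the underside of a dish placed properly has its centre here. Axes as the stage.
- focus_mark (a point): Tip of the red pointer: a collar 20 mm wide on the post with a finger toward the dish; the tip is 51 mm from the stage's centre along the stage's +x. Its height, 90 to 140 mm above the worktop and different each time, is the focal height for the middle of the lens. Held by about 3 N of friction only: do not push it. Axes as the stage.
- lifter: Dish lifter, loose, 90 g, lying level. Origin: on its underside below the grip; x along the handle to the blade, z up. Green square handle 16 x 16 mm, z 16 to 32 mm, x -55 to 28 mm, grip across y at x = 0; a foot 30 mm wide under its end (x -53 to -43) reaches z = 0. At x 26 to 36 mm an upright goes down to the blade, a flat steel tongue 38 mm wide, z 0 to 3 mm, x 26 to 125 mm, tip round.
- blade_centre (a point): Point on the top of the lifter's blade (3 mm above its underside), 85 mm ahead of the lifter's origin along its x axis; a dish is well carried when its centre is over this point (the upright then stands clear of its rim).
- loupe: Loupe (lens on a handle), loose, 80 g, lying level. Origin: on its underside below the grip; x along the handle to the lens, z up. Yellow square handle 16 x 16 mm, z 16 to 32 mm, x -55 to 28 mm, grip across y at x = 0; a foot 30 mm wide under its end (x -53 to -43) reaches z = 0. A dark ring of 66 mm outer diameter, z 0 to 10 mm, carries the lens.
- lens_centre (a point): Middle of the loupe's lens, 88 mm ahead of the loupe's origin along its x axis and 5 mm above its underside. z is the lens's axis.
- rubber_bung_a: Red rubber bung, 32 mm wide, 26 mm high, a bystander. Origin: centre of the underside.
- rubber_bung_b: Red rubber bung, 25 mm wide, 21 mm high, a bystander. Origin: centre of the underside.
- pipette_bulb: Orange-brown rubber pipette bulb, 47 x 84 x 44 mm, lying on the worktop, a bystander.
- timer: White lab timer, 66 x 60 x 18 mm, a bystander.
- sample_bottle: Small clear glass bottle, 58 mm wide, 103 mm high, standing to the left, a bystander.
Not all that is in view belongs to the job. Several things have the shape of the dish_rack; the one meant has the colours described above.

How it is judged (in metres and radians):
On the way, in this order (a step that is already met when the one before it is completed fails the run):
1. the dish is lifted clear of the rack (1 cm or more), carried by the lifter (height (world z) of dish above 0.034 m and contact force between dish and lifter above 0.1 N and contact force between dish and dish_rack below 0.05 N), for 0.2 s.
2. the dish lies flat on the stage's rails, centred to 15 mm, the lifter no longer touching it (horizontal distance between dish and stage_centre below 0.015 m and z of dish in the frame of stage_centre between -0.004 and 0.004 m and angle between dish's own z axis and vertical below 0.06 rad and contact force between dish and lifter below 0.05 N), for 0.2 s.
3. the loupe is held up off the worktop (lens higher than 5 cm) and the lifter lies on the worktop (height (world z) of lens_centre above 0.05 m and contact force between the fingers and loupe above 0.5 N and height (world z) of lifter below 0.008 m), for 0.1 s.
At the end, for the whole second after the job is handed in: The gripper alone holds the loupe still, tilt under 0.12 rad: lens within 7 mm of the pointer's height, within 12 mm sideways of the dish's centre. The dish lies flat on the stage within 15 mm of its centre, clear of the lifter; the lifter lies released, flat and still on the worktop (all of step 2 and z of lens_centre in the frame of focus_mark between -0.007 and 0.007 m and horizontal distance between lens_centre and dish below 0.012 m and angle between loupe's own z axis and vertical below 0.12 rad and contact force between the fingers and loupe above 0.5 N and contact force between loupe and stage below 0.05 N and contact force between loupe and dish below 0.05 N and contact force between loupe and lifter below 0.05 N and linear speed of each of loupe, lifter below 0.02 m/s and height (world z) of lifter below 0.008 m and angle between lifter's own z axis and vertical below 0.08 rad and contact force between lifter and the fingers below 0.05 N); the arm keeps its last pose, push and grip.
It fails at once if the gripper or arm touches the dish (contact force between any of the fingers, the arm and dish above 0.5 N).
It fails at once if the dish is tipped by more than 0.3 rad (angle between dish's own z axis and vertical above 0.3 rad).
It fails at once if the red pointer is shifted by more than 4 mm (distance of focus_mark from where it was at the start of the episode above 0.004 m).
It fails at once if a bystander is moved by more than 2 cm (distance of any of rubber_bung_a, rubber_bung_b, pipette_bulb, timer, sample_bottle from where it was at the start of the episode above 0.02 m).
It also fails if it takes over 72 s, if anything falls off the work surface, if the arm or the gripper's body presses on something with over 40 N, if the wrist force passes 120 N, or if a joint passes its speed limit or range.

## Working session

There is one attempt and no reset: what is moved stays moved. The work goes in short steps, Python scripts to look and compute and a shell command to move; the robot and the scene stay as the last step left them, time stands still between calls to the robot, and variables do not carry over. Pictures are saved under pics/ and viewed, and the job is handed in when it is done.

```bash
ls; mkdir -p pics
python3 - <<'E'
from rig import *
import cv2
s=read_state();print(s['time_s'],s['position'],s['tcp_rot'],s['opening'])
for n in ("scene","top","wrist"):
    p,d=capture(n);cv2.imwrite(f"pics/{n}0.png",p[:,:,::-1]);c=camera_info(n);print(n,c)
E
```

```text
pics
0.0 [ 0.16654063 -0.60163144  0.21218176] [[ 2.66487840e-01 -9.63838263e-01 -1.82222233e-04]
 [-9.63835976e-01 -2.66487612e-01  2.13655443e-03]
 [-2.10785288e-03 -3.93733432e-04 -9.99997701e-01]] 0.9975226439065735
scene {'vfov': 50.5941897753371, 'cx': 321.21925768019065, 'cy': 199.1699964298476, 'R': array([[-0.8087879 , -0.58792821,  0.01423235],
       [-0.45641685,  0.61224409, -0.64563212],
       [ 0.37087166, -0.52867533, -0.76351595]]), 't': array([0.39154448, 0.32574388, 1.2591976 ])}
top {'vfov': 50.57060451104168, 'cx': 312.68397973486657, 'cy': 198.10878571812106, 'R': array([[ 0.02645616, -0.99963101, -0.00615809],
       [-0.99018278, -0.0253593 , -0.13745898],
       [ 0.13725209,  0.00973427, -0.99048832]]), 't': array([-0.05864269,  0.54540038,  1.49360077])}
wrist {'vfov': 63.073726184582746, 'cx': 325.8124728361118, 'cy': 197.85611345115132, 'tool_from_camera': array([[ 9.99999194e-01,  1.20437001e-03,  4.01890684e-04,
        -2.04265203e-04],
       [-1.26921731e-03,  9.56561723e-01,  2.91527117e-01,
        -8.04911514e-02],
       [-3.33267288e-05, -2.91527392e-01,  9.56562480e-01,
        -1.71530383e-01],
       [ 0.00000000e+00,  0.00000000e+00,  0.00000000e+00,
         1.00000000e+00]])}
```

View pics/scene0.png

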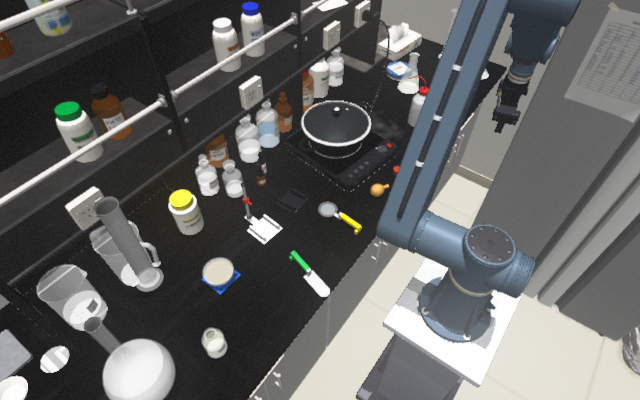

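View pics/top0.png

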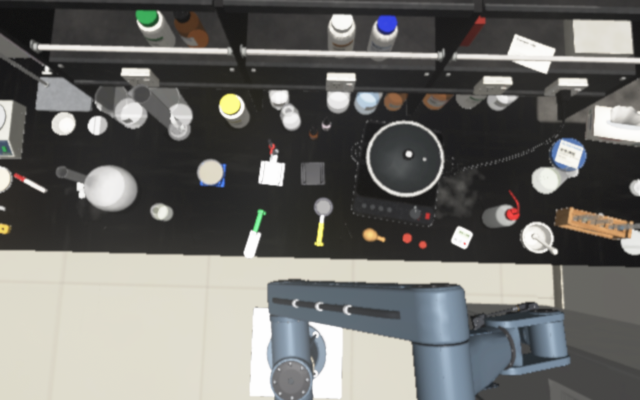

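Run:
```python
from rig import *
for l in ["dish","dish_rack","stage","focus_mark","lifter","loupe","blade_centre","lens_centre","rubber_bung_a","pipette_bulb","timer","sample_bottle"]:
    for c in ("top","scene"):
        try: print(l,c,[(round(r['score'],2),[round(float(v),3) for v in r['centre']]) for r in spot_in(l,c)])
        except Exception as e: print(l,c,e)
print(read_state()['time_s'])
```

```text
dish top [(0.94, [0.629, 0.337, 0.048]), (0.5, [0.409, -0.384, 0.024])]
dish scene [(0.85, [0.627, 0.335, 0.043]), (0.51, [0.397, 0.17, 0.008])]
dish_rack top [(0.8, [0.641, -0.037, 0.005]), (0.68, [0.598, 0.297, 0.001])]
dish_rack scene [(0.91, [0.637, -0.041, 0.001]), (0.4, [0.394, 0.17, 0.006])]
stage top [(0.58, [0.65, 0.104, 0.006])]
stage scene [(0.89, [0.653, 0.113, -0.0]), (0.51, [0.41, -0.24, 0.033])]
focus_mark top []
focus_mark scene [(0.38, [0.712, 0.112, 0.095])]
lifter top [(0.85, [0.39, 0.167, 0.004])]
lifter scene [(0.87, [0.393, 0.169, 0.008])]
loupe top [(0.9, [0.503, -0.076, 0.009]), (0.62, [0.396, 0.169, 0.002])]
loupe scene [(0.67, [0.413, -0.239, 0.034]), (0.57, [0.496, -0.07, 0.008])]
blade_centre top [(0.69, [0.396, 0.171, 0.001]), (0.62, [0.416, -0.25, 0.034])]
blade_centre scene [(0.71, [0.396, 0.167, 0.004])]
lens_centre top [(0.83, [0.501, -0.072, 0.009])]
lens_centre scene [(0.85, [0.489, -0.07, 0.007])]
rubber_bung_a top [(0.71, [0.653, 0.107, 0.004]), (0.51, [0.386, -0.44, 0.02])]
rubber_bung_a scene [(0.41, [0.414, -0.377, 0.023]), (0.2, [0.494, -0.073, 0.011])]
pipette_bulb top [(0.71, [0.414, -0.252, 0.035]), (0.21, [0.393, 0.167, 0.008])]
pipette_bulb scene [(0.51, [0.41, -0.242, 0.036])]
timer top [(0.76, [0.418, -0.58, 0.017]), (0.55, [0.501, -0.077, 0.008])]
timer scene []
sample_bottle top [(0.76, [0.477, 0.491, 0.07]), (0.22, [0.502, -0.075, 0.007])]
sample_bottle scene [(0.56, [0.464, 0.502, 0.076])]
1.35
```

The blue rack with the dish is at top px (211,173). The white stage with the red post is at (272,173), and a dark look-alike rack is at (313,173). The green lifter is at (255,230) with its blade pointing at the robot. The yellow loupe is at (321,222). Next I'll measure the axes and enlarge the crops.

```bash
cat > h.py <<'E'
import numpy as np, cv2
from rig import *
def f(c): return 200/np.tan(np.radians(c['vfov']/2))
def pts(name,p,d,state=None):
    c=camera_info(name);F=f(c);v,u=np.mgrid[:400,:640]
    X=np.stack([(u-c['cx'])/F*d,(v-c['cy'])/F*d,d],-1)
    if name=='wrist':
        T=c['tool_from_camera'];X=X@T[:3,:3].T+T[:3,3]
        return X@np.array(state['tcp_rot']).T+np.array(state['position'])
    return (X-c['t'])@c['R']
def proj(name,W,state=None):
    c=camera_info(name);W=np.atleast_2d(W)
    if name=='wrist':
        T=np.linalg.inv(c['tool_from_camera']);t=(W-np.array(state['position']))@np.array(state['tcp_rot'])
        X=t@T[:3,:3].T+T[:3,3]
    else: X=W@c['R'].T+c['t']
    return X[:,:2]/X[:,2:]*f(c)+[c['cx'],c['cy']]
def snap(name,tag):
    s=read_state();p,d=capture(name);cv2.imwrite(f'pics/{tag}.png',p[:,:,::-1])
    np.savez(f'{tag}.npz',p=p,d=d,pos=s['position'],rot=s['tcp_rot']);return s,p,d,pts(name,p,d,s)
def hsv(p): return cv2.cvtColor(p,cv2.COLOR_RGB2HSV).astype(int)
def axis(P):
    m=P[:,:2].mean(0);u,s,v=np.linalg.svd(P[:,:2]-m,full_matrices=False);return m,v[0]
def rect(P):
    r=cv2.minAreaRect((P[:,:2]*1000).astype(np.float32));return r
E
python3 - <<'E'
from h import *
p=cv2.imread('pics/top0.png')
a=cv2.resize(p[140:260,180:340],None,fx=5,fy=5,interpolation=cv2.INTER_CUBIC);cv2.imwrite('pics/topcrop.png',a)
p=cv2.imread('pics/scene0.png')
a=cv2.resize(p[180:310,190:370],None,fx=4.4,fy=4.4,interpolation=cv2.INTER_CUBIC);cv2.imwrite('pics/scrop.png',a)
for n in ('top','scene'):
    p,d=capture(n);X=pts(n,p,d);H=hsv(p)
    wk=(X[...,2]>-.01)&(X[...,2]<.06)&(X[...,0]>.3)&(X[...,0]<.8)&(abs(X[...,1])<.45)&(d>0)
    for nm,lo,hi in (('green',45,75),('yellow',22,34),('blue',105,125)):
        m=wk&(H[...,0]>lo)&(H[...,0]<hi)&(H[...,1]>120)&(H[...,2]>60)
        if nm=='yellow': m&=abs(X[...,1]+.07)<.08
        P=X[m]
        if len(P)<5: continue
        print(n,nm,len(P),rect(P),np.median(P[:,2]),axis(P))
E
```

```text
top green 63 ((465.7937316894531, 149.797119140625), (28.892520904541016, 78.35258483886719), 74.66150665283203) 0.029769313895077316 (array([0.47008869, 0.15002934]), array([-0.9570096 ,  0.29005624]))
top yellow 98 ((418.1670227050781, -68.96449279785156), (84.3520278930664, 32.878604888916016), 1.2971957921981812) 0.006025854289481983 (array([ 0.41010303, -0.07142358]), array([-0.99741908,  0.07179961]))
top blue 118 ((611.6761474609375, 315.91278076171875), (72.4808120727539, 122.29993438720703), 40.25047302246094) 0.0036144535296387626 (array([0.61334755, 0.30829444]), array([-0.68375172,  0.72971473]))
scene green 164 ((467.2170104980469, 146.6925811767578), (38.86697006225586, 98.73064422607422), 73.97856903076172) 0.03038731607462712 (array([0.4642879, 0.1508603]), array([-0.96365681,  0.2671433 ]))
scene yellow 193 ((422.3399963378906, -83.7518310546875), (46.28749084472656, 101.63078308105469), 80.99530792236328) 0.028006911514337478 (array([ 0.41138579, -0.07214374]), array([-0.97105502,  0.23885593]))
scene blue 213 ((627.171630859375, 332.4806213378906), (98.09197998046875, 89.84496307373047), 84.08509063720703) 0.005048593265856333 (array([0.60240864, 0.34414514]), array([0.46363995, 0.8860237 ]))
```

View pics/topcrop.png

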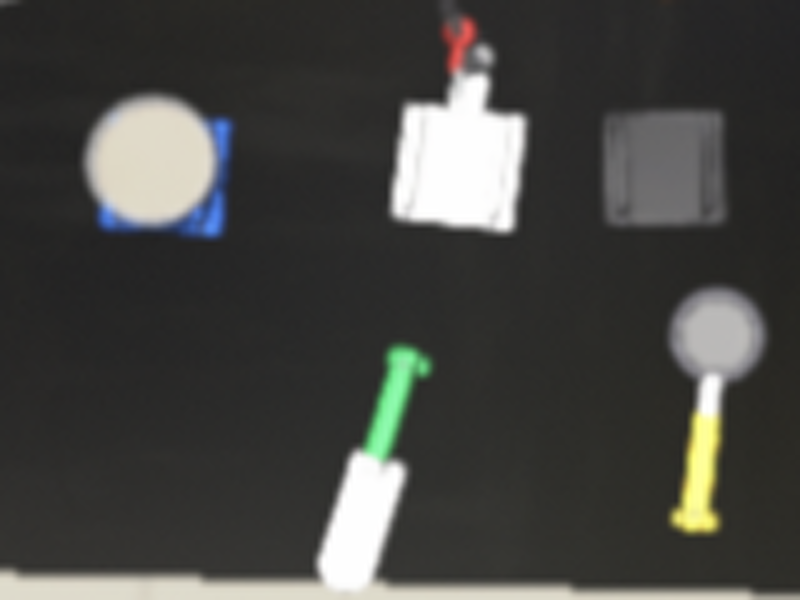

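View pics/scrop.png

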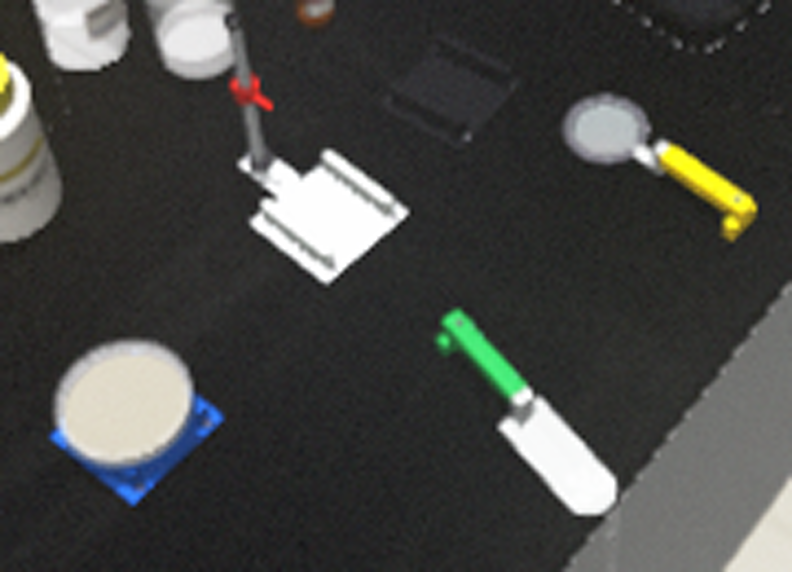

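```bash
cat >> h.py <<'E'
from scipy.spatial.transform import Rotation as Ro
def Rd(psi):
    a=np.radians(psi);c,s=np.cos(a),np.sin(a);return np.array([[c,s,0],[s,-c,0],[0,0,-1.]])
def go(x,y,z,psi):
    s=read_state();R=np.array(s['tcp_rot']);t=R.T@(np.array([x,y,z])-s['position'])
    rv=Ro.from_matrix(R.T@Rd(psi)).as_rotvec(degrees=True)
    print('shift',np.round(t,4),'rot',np.round(rv,2),'| now',np.round(s['position'],4),'psi',round(float(np.degrees(np.arctan2(R[1,0],R[0,0]))),2),'J',np.round(s['joint_positions'],1),'F',np.round(s['force'],1),'op',round(float(s['opening']),3),'t',s['time_s'])
E
python3 -c "
from h import *
go(.42,-.33,.25,0)"
```

```text
shift [-0.195  -0.3168 -0.0368] rot [ -0.     0.   -74.54] | now [ 0.1666 -0.6023  0.2131] psi -74.54 J [-84.8  30.2  82.1   0.   67.7 -10.2] F [0.2 0.6 0.3] op 1.001 t 1.45
```

```bash
python3 -m jog '-0.195 -0.317 -0.037 0 0 -74.5 1;-0.195 -0.317 -0.037 0 0 -74.5 1;-0.195 -0.317 -0.037 0 0 -74.5 1;-0.195 -0.317 -0.037 0 0 -74.5 1;-0.195 -0.317 -0.037 0 0 -74.5 1;-0.195 -0.317 -0.037 0 0 -74.5 1;-0.195 -0.317 -0.037 0 0 -74.5 1;-0.195 -0.317 -0.037 0 0 -74.5 1'; python3 -c "
from h import *
go(.44,.155,.25,74.3)"
```

```text
time_s: 2.45
position: [0.4207, -0.3293, 0.2504]
tcp_rot: [[1.0, -0.001, 0.0], [-0.001, -1.0, -0.001], [0.0, 0.001, -1.0]]
force: [-0.5, -0.1, -0.4]
opening: 0.999
shift [ 1.880e-02 -4.843e-01  1.000e-04] rot [ 3.000e-02  1.000e-02 -7.435e+01] | now [ 0.4207 -0.3293  0.2504] psi -0.05 J [-50.   20.7  92.5  -0.   66.8 -50. ] F [-0.5 -0.1 -0.4] op 0.999 t 2.45
```

```bash
python3 -m jog '0.019 -0.484 0 0 0 -74.3 1;0.019 -0.484 0 0 0 -74.3 1;0.019 -0.484 0 0 0 -74.3 1;0.019 -0.484 0 0 0 -74.3 1;0.019 -0.484 0 0 0 -74.3 1;0.019 -0.484 0 0 0 -74.3 1;0.019 -0.484 0 0 0 -74.3 1;0.019 -0.484 0 0 0 -74.3 1'
python3 - <<'E'
from h import *
s,p,d,X=snap('wrist','w1')
H=hsv(p)
m=(H[...,0]>45)&(H[...,0]<75)&(H[...,1]>100)&(H[...,2]>50)&(d>0)
P=X[m&(X[...,2]>.026)&(X[...,2]<.04)];print(len(P),rect(P),np.median(P[:,2]),axis(P))
go(.44,.155,.25,74.3)
E
```

```text
time_s: 3.45
position: [0.4397, 0.1555, 0.2503]
tcp_rot: [[0.274, 0.962, 0.001], [0.962, -0.274, 0.0], [0.0, 0.0, -1.0]]
force: [0.0, -0.7, -0.1]
opening: 0.996
769 ((459.7069091796875, 152.73509216308594), (16.007905960083008, 79.4797592163086), 75.3097915649414) 0.03158701305088543 (array([0.45897676, 0.15309029]), array([ 0.96526343, -0.26127862]))
shift [-0.0048  0.0017  0.0004] rot [-0.   -0.29 -0.14] | now [0.4397 0.16   0.2504] psi 74.16 J [  6.1  15.1 101.3   0.3  63.5 -68.2] F [0.6 3.4 0.9] op 1.001 t 3.5
```

View pics/w1.png

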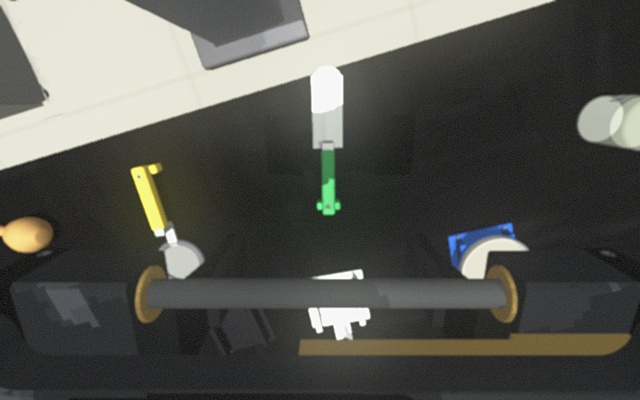

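Wrist view: green handle at (328,180) with its foot at (328,207), and the blade runs up to (327,70). The arm was still settling when I took it, so I'll recapture.

Run:
```python
from h import *
s,p,d,X=snap('wrist','w2')
H=hsv(p)
m=(H[...,0]>45)&(H[...,0]<75)&(H[...,1]>100)&(H[...,2]>50)&(d>0)
P=X[m&(X[...,2]>.026)&(X[...,2]<.04)];print(len(P),rect(P),np.median(P[:,2]),axis(P))
lx=np.array([-.966,.26]);ly=np.array([-.26,-.966])
print('along',np.percentile(P[:,:2]@lx,[0,1,50,99,100]),'lat',np.percentile(P[:,:2]@ly,[0,1,50,99,100]))
# blade
m=(X[...,2]>-.004)&(X[...,2]<.01)&(H[...,1]<60)&(H[...,2]>100)&(d>0)
m[:60]&=True
mm=np.zeros_like(m);mm[60:150,300:355]=1
B=X[m&mm];print('blade',len(B),rect(B),axis(B), np.percentile(B[:,:2]@lx,[0,1,99,100]),np.percentile(B[:,:2]@ly,[1,99]))
go(.4535,.1545,.25,75)
```

```text
762 ((459.29681396484375, 152.39793395996094), (15.048277854919434, 79.66580200195312), 74.38261413574219) 0.031676996190359255 (array([0.45771641, 0.15313932]), array([ 0.96480188, -0.26297783]))
along [-0.44390195 -0.4433986  -0.40151867 -0.36556795 -0.36421381] lat [-0.27450553 -0.27440792 -0.26692223 -0.25923958 -0.25901155]
blade 2631 ((375.2295227050781, 185.85104370117188), (67.04053497314453, 103.27934265136719), 79.88944244384766) (array([0.37086518, 0.17745956]), array([ 0.95336541, -0.3018185 ])) [-0.36573806 -0.36366388 -0.26439584 -0.2599834 ] [-0.29364443 -0.24645723]
shift [0.0013 0.014  0.0002] rot [ 0.02 -0.1  -0.7 ] | now [0.4396 0.1571 0.2502] psi 74.3 J [ 5.800e+00  1.510e+01  1.014e+02  1.000e-01  6.350e+01 -6.850e+01] F [ 0.4 -0.7  0.9] op 0.996 t 3.55
```

```bash
python3 -c "
from h import *
go(.4442,.1568,.0245,74.6)"
```

```text
shift [0.0006 0.0044 0.2257] rot [ 0.02 -0.1  -0.3 ] | now [0.4396 0.1571 0.2502] psi 74.3 J [ 5.800e+00  1.510e+01  1.014e+02  1.000e-01  6.350e+01 -6.850e+01] F [ 0.4 -0.7  0.9] op 0.996 t 3.55
```

```bash
python3 -m jog '0.0005 0.0045 0.06 0 0 -0.3 1;0.0005 0.0045 0.12 0 0 -0.3 1;0.0005 0.0045 0.17 0 0 -0.3 1;0.0005 0.0045 0.2 0 0 -0.3 1;0.0005 0.0045 0.215 0 0 -0.3 1;0.0005 0.0045 0.225 0 0 -0.3 1;0.0005 0.0045 0.225 0 0 -0.3 1'
python3 - <<'E'
from h import *
go(.4442,.1568,.0245,74.6)
snap('wrist','w3')
E
```

```text
time_s: 4.42
position: [0.4442, 0.1524, 0.0248]
tcp_rot: [[0.269, 0.963, -0.001], [0.963, -0.269, -0.0], [-0.0, -0.001, -1.0]]
force: [-0.1, 0.4, -0.1]
opening: 0.995
shift [ 0.0042 -0.0011  0.0003] rot [-0.04  0.02 -0.19] | now [0.4442 0.1524 0.0248] psi 74.41 J [  5.3  38.1 112.4  -0.   29.5 -69.1] F [-0.1  0.4 -0.1] op 0.995 t 4.425
```

View pics/w3.png

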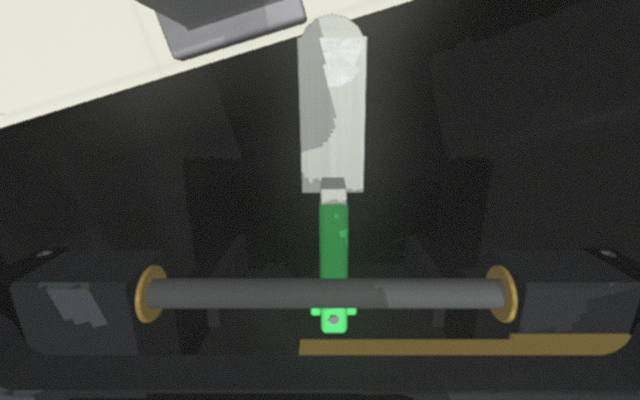

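The fingers straddle the green handle (column 333, gripper centre about 326). I'll correct that by 4 mm and close.

```bash
python3 -m jog '0.004 -0.001 0 0 0 0 1;0.004 -0.001 0 0 0 0 1;0.004 -0.001 0 0 0 0 0;0.004 -0.001 0 0 0 0 0;0.004 -0.001 0 0 0 0 0;0.004 -0.001 0 0 0 0 0;0.004 -0.001 0 0 0 0 0;0.004 -0.001 0 0 0 0 0'
python3 - <<'E'
from h import *
go(.4442,.1568,.20,74.6)
E
```

```text
time_s: 5.48
position: [0.4441, 0.1574, 0.0251]
tcp_rot: [[0.266, 0.964, 0.0], [0.964, -0.266, -0.0], [-0.0, 0.0, -1.0]]
force: [-0.3, -0.5, 0.6]
opening: 0.4
shift [-0.0006  0.0002 -0.1749] rot [ 0.    0.   -0.04] | now [0.4441 0.1574 0.0251] psi 74.56 J [  5.9  38.1 112.2  -0.   29.7 -68.7] F [-0.3 -0.5  0.6] op 0.4 t 5.475
```

Still closing (16 mm corresponds to about 0.18). I'll wait for it.

```bash
python3 -m jog '0 0 0 0 0 0 0;0 0 0 0 0 0 0;0 0 0 0 0 0 0;0 0 0 0 0 0 0;0 0 0 0 0 0 0'
python3 - <<'E'
from h import *
go(.4442,.1568,.20,74.6)
E
```

```text
time_s: 6.1
position: [0.4441, 0.1575, 0.0252]
tcp_rot: [[0.266, 0.964, 0.0], [0.964, -0.266, 0.0], [0.0, 0.0, -1.0]]
force: [-0.5, 0.5, 0.6]
opening: 0.006
shift [-0.0006  0.0003 -0.1748] rot [ 0.   -0.   -0.04] | now [0.4441 0.1575 0.0252] psi 74.56 J [  5.9  38.1 112.2   0.   29.7 -68.7] F [-0.5  0.5  0.6] op 0.006 t 6.1
```

Run:
```python
from h import *
snap('wrist','w4');snap('scene','s4')
p=cv2.imread('pics/s4.png');cv2.imwrite('pics/s4c.png',cv2.resize(p[150:330,180:380],None,fx=4,fy=4)[:600])
```

```text
(no output)
```

View pics/w4.png

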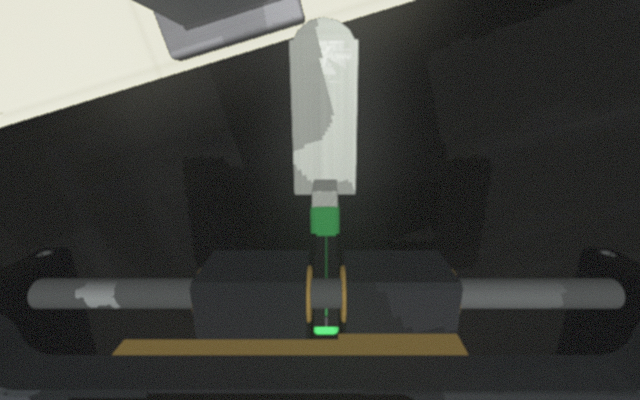

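View pics/s4c.png

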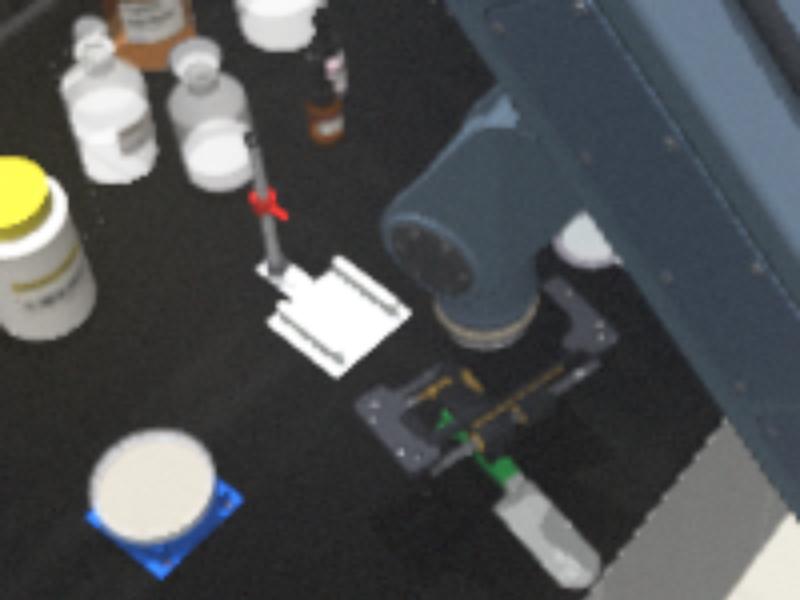

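Run:
```python
from h import *
for t in ('w3','w4'):
    z=np.load(t+'.npz');d=z['d'];X=pts('wrist',z['p'],d,dict(position=z['pos'],tcp_rot=z['rot']))
    print(t)
    for v in (220,245,258,270,290,310,325,330):
        print(v,[(u,int(round(1000*X[v,u,2]))if d[v,u]>0 else None) for u in (260,300,308,316,320,326,332,336,344,352,390)])
p=cv2.imread('pics/w4.png');cv2.imwrite('pics/w4c.png',cv2.resize(p[180:360,220:440],None,fx=3.6,fy=3.3,interpolation=cv2.INTER_CUBIC))
```

```text
w3
220 [(260, 0), (300, -1), (308, 0), (316, -2), (320, 30), (326, 32), (332, 31), (336, 32), (344, 31), (352, 0), (390, -1)]
245 [(260, 1), (300, -1), (308, 0), (316, -1), (320, 31), (326, 31), (332, 32), (336, 31), (344, 31), (352, -1), (390, 0)]
258 [(260, 0), (300, -1), (308, -1), (316, 0), (320, 32), (326, 32), (332, 31), (336, 31), (344, 31), (352, 1), (390, 0)]
270 [(260, 0), (300, 0), (308, 0), (316, 0), (320, 29), (326, 32), (332, 32), (336, 32), (344, 32), (352, 0), (390, 1)]
290 [(260, 121), (300, 120), (308, 121), (316, 122), (320, 119), (326, 121), (332, 122), (336, 122), (344, 121), (352, 120), (390, 120)]
310 [(260, 0), (300, 0), (308, 0), (316, 17), (320, 30), (326, 33), (332, 33), (336, 32), (344, 31), (352, 16), (390, -1)]
325 [(260, 0), (300, 0), (308, 0), (316, 0), (320, -1), (326, 32), (332, 32), (336, 31), (344, 32), (352, -2), (390, -1)]
330 [(260, 0), (300, -1), (308, -1), (316, 0), (320, 0), (326, 31), (332, 32), (336, 32), (344, 31), (352, 0), (390, -1)]
w4
220 [(260, 0), (300, 0), (308, 1), (316, 31), (320, 32), (326, 33), (332, 32), (336, 31), (344, 0), (3
[... 239 characters left out ...]
344, 115), (352, 114), (390, 115)]
270 [(260, 122), (300, 121), (308, 119), (316, 71), (320, 72), (326, 52), (332, 72), (336, 72), (344, 119), (352, 121), (390, 122)]
290 [(260, 128), (300, 129), (308, 123), (316, 122), (320, 122), (326, 122), (332, 121), (336, None), (344, 124), (352, 128), (390, 129)]
310 [(260, 129), (300, 128), (308, 126), (316, 84), (320, 85), (326, 32), (332, 84), (336, 84), (344, 126), (352, 129), (390, 128)]
325 [(260, 128), (300, 128), (308, 118), (316, 84), (320, 83), (326, 32), (332, 83), (336, 82), (344, 122), (352, 128), (390, 128)]
330 [(260, 129), (300, 128), (308, 119), (316, 32), (320, 32), (326, 32), (332, 32), (336, 31), (344, 123), (352, 129), (390, 128)]
```

View pics/w4c.png

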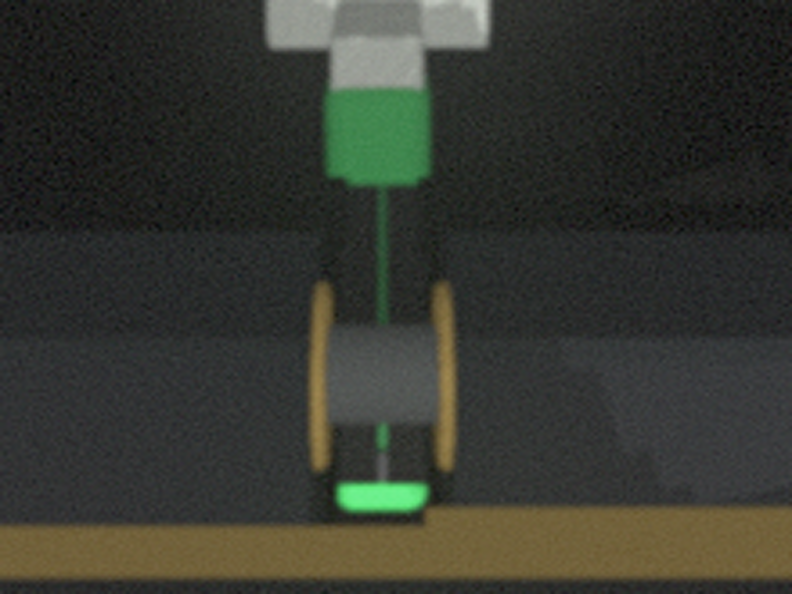

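Run:
```python
from h import *
z=np.load('w4.npz');d=z['d'];X=pts('wrist',z['p'],d,dict(position=z['pos'],tcp_rot=z['rot']))
R=z['rot'];T=(X-z['pos'])@R*1000
for v in range(228,262,3):
    print(v,[(u,[int(round(a)) for a in T[v,u]]) for u in (304,312,320,326,332,340,348)])
```

```text
228 [(304, [-14, 0, 25]), (312, [-7, -12, -5]), (320, [-3, -13, -7]), (326, [0, -13, -7]), (332, [4, -13, -7]), (340, [10, 0, 25]), (348, [15, 0, 25])]
231 [(304, [-14, 2, 25]), (312, [-7, -11, -6]), (320, [-3, -11, -7]), (326, [0, -11, -7]), (332, [4, -11, -7]), (340, [10, 2, 25]), (348, [15, 3, 26])]
234 [(304, [-14, 4, 25]), (312, [-7, -11, -11]), (320, [-3, -10, -7]), (326, [0, -9, -7]), (332, [4, -9, -7]), (340, [8, -11, -11]), (348, [15, 4, 25])]
237 [(304, [-14, 6, 24]), (312, [-7, -11, -15]), (320, [-3, -9, -10]), (326, [0, -10, -12]), (332, [4, -10, -12]), (340, [8, -11, -14]), (348, [15, 6, 24])]
240 [(304, [-14, 9, 25]), (312, [-7, -11, -18]), (320, [-3, -10, -16]), (326, [0, -10, -16]), (332, [4, -10, -17]), (340, [8, -11, -18]), (348, [15, 8, 24])]
243 [(304, [-14, 11, 26]), (312, [-7, -11, -22]), (320, [-3, -10, -19]), (326, [0, -10, -20]), (332, [3, -10, -19]), (340, [7, -11, -22]), (348, [15, 11, 26])]
246 [(304, [-14, 13, 26]), (312, [-6, -11, -26]), (320, [-3, -10, -23]), (326, [0, -10, -23]), (332, [3, -10, -23]), (340, [7, -11, -25]), (348, [15, 13, 25])]
249 [(304, [-14, 15, 25]), (312, [-6, -11, -28]), (320, [-3, -10, -26]), (326, [0, -9, -25]), (332, [3, -10, -26]), (340, [7, -11, -30]), (348, [15, 16, 26])]
252 [(304, [-6, -38, -86]), (312, [-6, -11, -32]), (320, [-2, -10, -30]), (326, [0, -7, -24]), (332, [3, -9, -29]), (340, [7, -11, -31]), (348, [7, -38, -86])]
255 [(304, [-6, -38, -88]), (312, [-6, -11, -34]), (320, [-2, -10, -33]), (326, [0, -6, -24]), (332, [3, -9, -31]), (340, [7, -11, -36]), (348, [7, -37, -87])]
258 [(304, [-6, -38, -90]), (312, [-6, -11, -38]), (320, [-2, -10, -36]), (326, [0, -4, -25]), (332, [3, -10, -35]), (340, [7, -11, -37]), (348, [6, -38, -90])]
261 [(304, [-6, -38, -91]), (312, [-6, -11, -41]), (320, [-2, -10, -40]), (326, [0, -3, -25]), (332, [3, -10, -40]), (340, [7, -11, -41]), (348, [6, -38, -92])]
```

Run:
```python
from h import *
a=[]
for t in ('w3','w4'):
    p=cv2.imread(f'pics/{t}.png')[180:360,120:540].astype(float);p=255*(p/255)**.45
    a.append(cv2.resize(p.astype(np.uint8),None,fx=1.65,fy=1.65))
cv2.imwrite('pics/enh.png',np.vstack(a))
z=np.load('w3.npz');d=z['d'];X=pts('wrist',z['p'],d,dict(position=z['pos'],tcp_rot=z['rot']))
T=(X-z['pos'])@z['rot']*1000
for v in range(200,320,8):
    print(v,[(u,[int(round(a)) for a in T[v,u]]) for u in (170,185,200,205,210,220,230,240)])
```

```text
200 [(170, [-98, -19, 26]), (185, [-89, -19, 25]), (200, [-79, -19, 25]), (205, [-76, -19, 26]), (210, [-73, -19, 26]), (220, [-67, -19, 25]), (230, [-60, -19, 24]), (240, [-54, -19, 24])]
208 [(170, [-99, -13, 25]), (185, [-89, -13, 25]), (200, [-79, -14, 24]), (205, [-76, -14, 24]), (210, [-73, -13, 25]), (220, [-67, -13, 26]), (230, [-61, -14, 25]), (240, [-54, -13, 26])]
216 [(170, [-100, -8, 25]), (185, [-89, -9, 23]), (200, [-80, -8, 25]), (205, [-78, -8, 26]), (210, [-74, -8, 25]), (220, [-67, -8, 25]), (230, [-61, -8, 25]), (240, [-55, -8, 26])]
224 [(170, [-101, -2, 26]), (185, [-90, -3, 24]), (200, [-81, -3, 25]), (205, [-78, -2, 26]), (210, [-74, -3, 25]), (220, [-68, -3, 24]), (230, [-62, -2, 27]), (240, [-55, -2, 26])]
232 [(170, [-101, 3, 25]), (185, [-91, 3, 25]), (200, [-82, 3, 25]), (205, [-79, 3, 25]), (210, [-76, 3, 26]), (220, [-68, 3, 25]), (230, [-62, 3, 26]), (240, [-56, 3, 26])]
240 [(170, [-102, 9, 25]), (185, [-92, 9, 25]), (200, [-82, 9, 25]), (205, [-79, 9, 25]), (210, [-76, 9, 25]), (220, [-69, 8, 25]), (230, [-49, -11, -18]), (240, [-44, -10, -15])]
248 
[... 1026 characters left out ...]
 (205, [-32, -32, -96]), (210, [-30, -32, -96]), (220, [-28, -32, -95]), (230, [-25, -32, -95]), (240, [-23, -32, -95])]
296 [(170, [-41, -30, -97]), (185, [-37, -30, -96]), (200, [-33, -30, -97]), (205, [-32, -30, -97]), (210, [-30, -30, -97]), (220, [-28, -30, -96]), (230, [-25, -30, -97]), (240, [-22, -30, -97])]
304 [(170, [-41, -28, -97]), (185, [-37, -28, -97]), (200, [-33, -28, -97]), (205, [-31, -29, -98]), (210, [-31, -28, -97]), (220, [-28, -28, -97]), (230, [-25, -28, -96]), (240, [-22, -28, -97])]
312 [(170, [-48, -17, -85]), (185, [-48, -10, -76]), (200, [-48, -2, -65]), (205, [-48, 2, -60]), (210, [-46, 2, -59]), (220, [-43, 4, -56]), (230, [-67, 64, 25]), (240, [-60, 64, 25])]
```

View pics/enh.png

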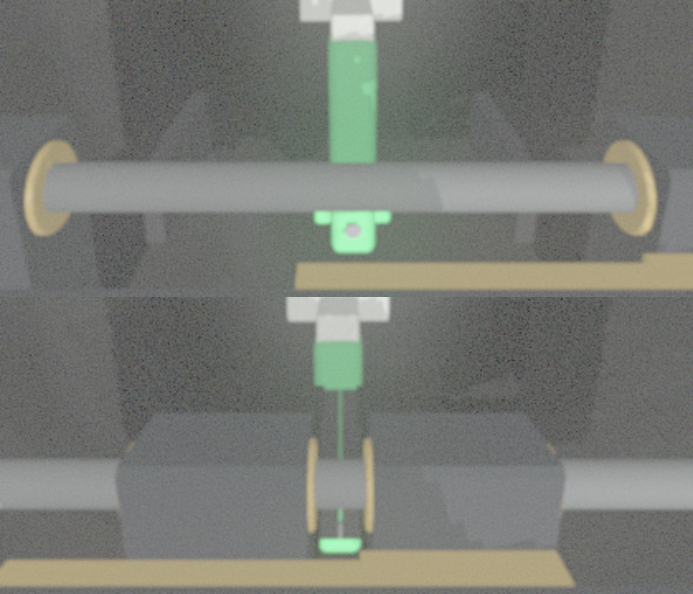

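Run:
```python
from h import *
z=np.load('w3.npz');d=z['d'];X=pts('wrist',z['p'],d,dict(position=z['pos'],tcp_rot=z['rot']))
T=(X-z['pos'])@z['rot']*1000
m=(d>0)&(T[...,2]<20)&(T[...,2]>-60)&(abs(T[...,0])>30)&(abs(T[...,0])<70)&(abs(T[...,1])<40)
P=T[m];i=np.argsort(-P[:,2])[:12];print(np.round(P[i]),np.argwhere(m)[i])
for s in(-1,1):
  Q=P[P[:,0]*s>0];print(s,len(Q),np.percentile(Q[:,2],[50,90,95,99,100]))
```

```text
[[ 50. -11.  -8.]
 [ 44.  10.  -9.]
 [ 44.   7.  -9.]
 [ 51. -11.  -9.]
 [ 44.   8.  -9.]
 [-43.  -8.  -9.]
 [-50. -11.  -9.]
 [ 44.  -8.  -9.]
 [ 44.  -6.  -9.]
 [-51. -11.  -9.]
 [ 44.   1.  -9.]
 [-43.  -0.  -9.]] [[233 417]
 [267 404]
 [263 404]
 [233 420]
 [264 404]
 [238 245]
 [233 232]
 [238 406]
 [241 406]
 [233 230]
 [253 405]
 [251 246]]
-1 2007 [-37.68058438 -15.8256254  -12.94332085 -10.02797208  -9.13802988]
1 2008 [-37.66095861 -16.00325887 -12.63101018  -9.91649676  -8.38905317]
```

The depth data shows the real fingertips about 8.5 mm behind the reported TCP, not 19 mm ahead. The gripper body is offset by the same amount, about 27.5 mm. So the jaws shut just above the handle, and nothing was disturbed. I'll reopen, go 26 mm lower while watching the force, and close.

```bash
python3 -m jog '0 0 0 0 0 0 0.6;0 0 0 0 0 0 0.6;0 0 0 0 0 0 0.6;0 0 0 0 0 0 0.6;0 0 0.008 0 0 0 0.6;0 0 0.016 0 0 0 0.6;0 0 0.022 0 0 0 0.6;0 0 0.026 0 0 0 0.6'
python3 - <<'E'
from h import *
go(.4442,.1568,-.001,74.6)
z=snap('wrist','w5')
E
```

```text
time_s: 7.2
position: [0.4438, 0.1574, -0.0015]
tcp_rot: [[0.266, 0.964, -0.001], [0.964, -0.266, -0.0], [-0.0, -0.001, -1.0]]
force: [-0.4, -0.3, -0.3]
opening: 0.599
shift [-0.0005  0.0005 -0.0005] rot [-0.05  0.02 -0.04] | now [ 0.4438  0.1574 -0.0015] psi 74.56 J [  5.9  41.4 112.6  -0.   26.1 -68.7] F [-0.4 -0.3 -0.3] op 0.599 t 7.2
```

View pics/w5.png

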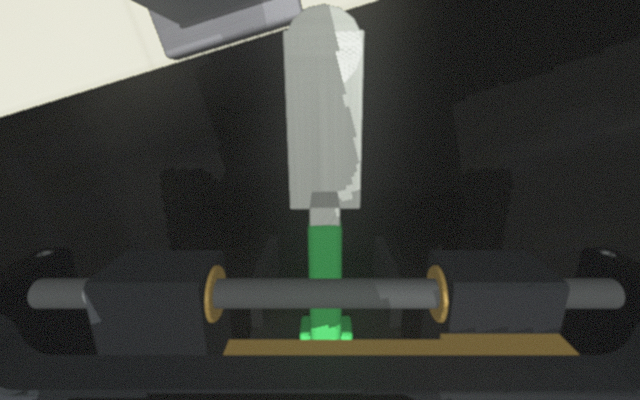

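```bash
python3 -m jog '0 0 0 0 0 0 0;0 0 0 0 0 0 0;0 0 0 0 0 0 0;0 0 0 0 0 0 0;0 0 0 0 0 0 0;0 0 0 0 0 0 0;0 0 0 0 0 0 0'
python3 - <<'E'
from h import *
go(.4442,.1568,-.001,74.6)
E
```

```text
time_s: 8.12
position: [0.4442, 0.1575, -0.0007]
tcp_rot: [[0.266, 0.964, 0.0], [0.964, -0.266, 0.0], [0.0, 0.0, -1.0]]
force: [0.1, -0.3, 2.0]
opening: 0.178
shift [-0.0006  0.0002  0.0003] rot [ 0.01 -0.   -0.04] | now [ 0.4442  0.1575 -0.0007] psi 74.56 J [  5.9  41.3 112.6  -0.   26.1 -68.7] F [ 0.1 -0.3  2. ] op 0.178 t 8.125
```

Gripped: opening 0.178, about 16 mm. Next I'll lift and turn it.

```bash
python3 -m jog '0 0 -0.02 0 0 0 0;0 0 -0.06 0 0 0 0;0 0 -0.11 0 0 10 0;0 0 -0.15 0 0 20 0;0 0 -0.17 0 0 30 0;0 0 -0.17 0 0 40 0;0 0 -0.17 0 0 50 0;0 0 -0.17 0 0 60 0'
python3 - <<'E'
from h import *
go(.46,.30,.17,-70)
E
```

```text
time_s: 9.12
position: [0.4435, 0.1574, 0.169]
tcp_rot: [[0.969, 0.246, -0.001], [0.246, -0.969, 0.0], [-0.001, -0.0, -1.0]]
force: [0.2, -0.1, -1.2]
opening: 0.181
shift [ 0.051  -0.1342 -0.0011] rot [2.000e-02 4.000e-02 8.423e+01] | now [0.4435 0.1574 0.169 ] psi 14.23 J [  5.9  22.4 106.4   0.   51.3  -8.3] F [ 0.2 -0.1 -1.2] op 0.181 t 9.125
```

```bash
python3 -m jog '0.051 -0.134 0 0 0 84 0;0.051 -0.134 0 0 0 84 0;0.051 -0.134 0 0 0 84 0;0.051 -0.134 0 0 0 84 0;0.051 -0.134 0 0 0 84 0;0.051 -0.134 0 0 0 84 0;0.051 -0.134 0 0 0 84 0;0.051 -0.134 0 0 0 84 0'
python3 - <<'E'
from h import *
go(.46,.30,.17,-88)
E
```

```text
time_s: 10.12
position: [0.4591, 0.2998, 0.1686]
tcp_rot: [[0.352, -0.936, -0.001], [-0.936, -0.352, -0.0], [-0.0, 0.002, -1.0]]
force: [0.3, -0.0, -1.4]
opening: 0.184
shift [ 0.0001 -0.0009 -0.0014] rot [ 9.000e-02 -1.000e-02  1.862e+01] | now [0.4591 0.2998 0.1686] psi -69.38 J [21.5 27.7 95.7  0.  56.6 90.8] F [ 0.3 -0.  -1.4] op 0.184 t 10.125
```

```bash
python3 -m jog '-0.035 -0.014 0 0 0 18.6 0;-0.035 -0.014 0 0 0 18.6 0;-0.035 -0.014 0 0 0 18.6 0;-0.035 -0.014 0 0 0 18.6 0'
python3 - <<'E'
from h import *
s,p,d,X=snap('wrist','w6')
go(.46,.337,.17,-88)
E
```

```text
time_s: 10.62
position: [0.4599, 0.3373, 0.1688]
tcp_rot: [[0.043, -0.999, -0.001], [-0.999, -0.043, -0.001], [0.0, 0.001, -1.0]]
force: [-0.9, -0.3, -1.3]
opening: 0.182
shift [ 0.0002  0.     -0.0011] rot [ 0.04 -0.02  0.44] | now [0.46   0.3372 0.1689] psi -87.56 J [ 25.   29.2  92.6  -0.   58.2 112.6] F [ 0.  -0.3  0.2] op 0.178 t 10.675
```

View pics/w6.png

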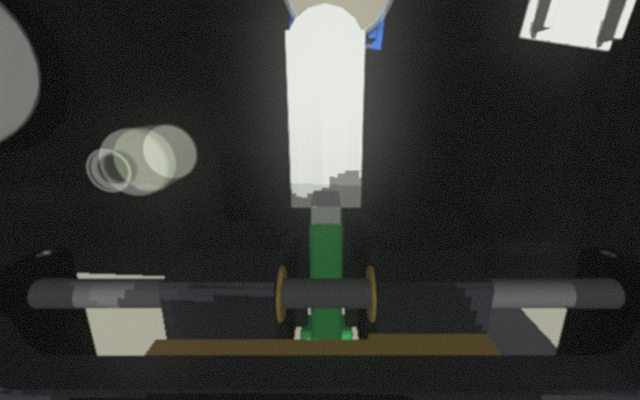

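```bash
python3 -m jog '0 -0.06 0 0 0 0 0;0 -0.12 -0.03 0 0 0 0;0 -0.12 -0.05 0 0 0 0;0 -0.12 -0.05 0 0 0 0'
python3 - <<'E'
from h import *
s,p,d,X=snap('wrist','w7')
H=hsv(p);m=(H[...,0]>100)&(H[...,0]<125)&(H[...,1]>120)&(H[...,2]>50)&(d>0)
P=X[m];print(len(P));print(np.percentile(P[:,2],[5,25,50,75,95]))
for a,b in((-.01,.01),(.018,.03)):
    Q=P[(P[:,2]>a)&(P[:,2]<b)];print(len(Q),rect(Q))
go(.46,.337,.17,-88)
E
```

```text
time_s: 11.18
position: [0.582, 0.3424, 0.2207]
tcp_rot: [[0.041, -0.999, 0.004], [-0.999, -0.041, 0.002], [-0.001, -0.004, -1.0]]
force: [-0.6, -0.6, -1.7]
opening: 0.179
45
[0.00264661 0.003044   0.00380786 0.00426042 0.00499331]
45 ((666.1104736328125, 290.7989807128906), (13.084980010986328, 5.837752342224121), 37.0218505859375)
0 ((0.0, 0.0), (0.0, 0.0), 0.0)
shift [0.0002 0.1202 0.0491] rot [0.   0.01 0.37] | now [0.5801 0.3422 0.2191] psi -87.63 J [ 21.   33.7  74.2   0.   72.1 108.7] F [-1.1  0.9 -1.9] op 0.18 t 11.225
```

View pics/w7.png

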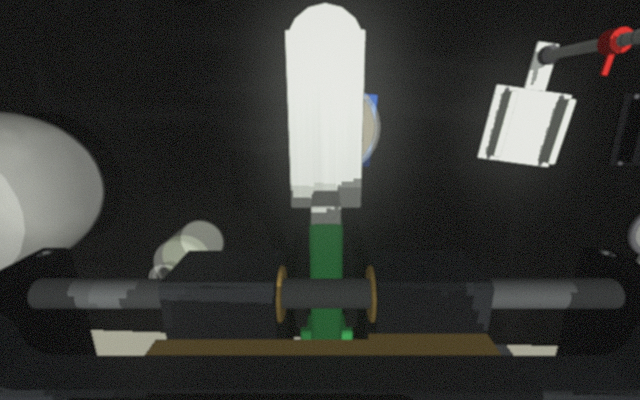

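The stage and pointer show clearly, but the blade hides the dish. I'll sidestep to y = 0.25 to see both.

```bash
python3 -m jog '0.06 0 0 0 0 0 0;0.09 0.005 0 0 0 0 0;0.09 0.005 0 0 0 0 0;0.09 0.005 0 0 0 0 0;0.09 0.005 0 0 0 0 0'
python3 - <<'E'
from h import *
s,p,d,X=snap('wrist','w8')
go(.46,.337,.17,-88)
s,p,d,X=snap('wrist','w9')
go(.46,.337,.17,-88)
cv2.imwrite('pics/w9c.png',cv2.resize(cv2.imread('pics/w9.png')[:250],None,fx=1.25,fy=1.25))
E
```

```text
time_s: 11.85
position: [0.5784, 0.2536, 0.2188]
tcp_rot: [[0.043, -0.999, -0.001], [-0.999, -0.043, 0.0], [-0.0, 0.001, -1.0]]
force: [1.0, -0.7, -1.4]
opening: 0.183
shift [-0.0884  0.1149  0.0489] rot [0.02 0.01 0.46] | now [0.5786 0.2536 0.2188] psi -87.54 J [ 13.5  30.4  80.7   0.   68.9 101.1] F [ 2.5  0.4 -0.1] op 0.178 t 11.9
shift [-0.0885  0.115   0.0489] rot [0.01 0.01 0.46] | now [0.5787 0.2535 0.2189] psi -87.54 J [ 13.5  30.4  80.7   0.   68.9 101.1] F [-0.9 -0.1 -1.7] op 0.179 t 11.95
```

View pics/w9c.png

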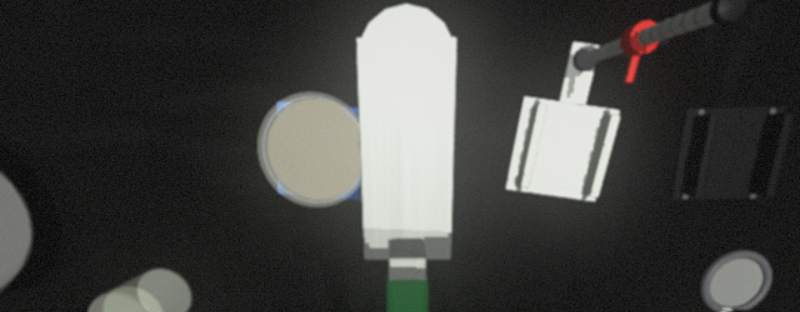

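Run:
```python
from h import *
z=np.load('w9.npz');p,d=z['p'],z['d'];X=pts('wrist',p,d,dict(position=z['pos'],tcp_rot=z['rot']));H=hsv(p)
ok=d>0
def fitc(P):
    A=np.c_[2*P,np.ones(len(P))];s=np.linalg.lstsq(A,(P**2).sum(1),rcond=None)[0];return s[:2],np.sqrt(s[2]+s[:2]@s[:2])
m=ok&(X[...,2]>.03)&(X[...,2]<.06)&(np.hypot(X[...,0]-.63,X[...,1]-.337)<.07)
P=X[m];print('dish',len(P),np.percentile(P[:,2],[5,50,95]),cv2.minEnclosingCircle((P[:,:2]*1000).astype(np.float32)))
m8=m.astype(np.uint8);cs,_=cv2.findContours(m8,cv2.RETR_EXTERNAL,cv2.CHAIN_APPROX_NONE);c=max(cs,key=len)[:,0]
c=c[c[:,0]<285];Q=X[c[:,1],c[:,0]][:,:2]
for _ in range(3):
    cc,r=fitc(Q);e=abs(np.hypot(*(Q-cc).T)-r);Q=Q[e<2.5*np.median(e)+1e-4]
print('circle',cc,r,len(Q))
# stage
W=ok&(X[...,0]>.58)&(X[...,0]<.73)&(X[...,1]>.03)&(X[...,1]<.19)
for nm,a,b in(('base',.000,.012),('rails',.018,.032)):
    m=W&(X[...,2]>a)&(X[...,2]<b)&(H[...,2]>140)&(H[...,1]<60)
    P=X[m];print(nm,len(P),rect(P),np.median(P[:,2]))
m=W&(X[...,2]>.018)&(X[...,2]<.03)&(H[...,2]>140)
n,l,st,ce=cv2.connectedComponentsWithStats(m.astype(np.uint8))
for i in range(1,n):
    if st[i,4]>40:
        P=X[l==i];print('rail',st[i],rect(P),axis(P))
red=ok&((H[...,0]<8)|(H[...,0]>172))&(H[...,1]>150)&(H[...,2]>80)&(X[...,0]>.6)&(X[...,0]<.85)&(abs(X[...,1]-.1)<.1)
P=X[red];print('red',len(P),P.min(0),P.max(0),np.percentile(P[:,2],[5,25,50,75,95]))
v,u=np.nonzero(red);i=np.argsort(-v)[:10];print(np.round(X[v[i],u[i]],4),u[i],v[i])
b=ok&(H[...,0]>100)&(H[...,0]<125)&(H[...,1]>100)&(H[...,2]>40);P=X[b];print('blue',len(P),rect(P[P[:,2]<.012]))
n,l,st,ce=cv2.connectedComponentsWithStats(b.astype(np.uint8))
for i in range(1,n):
    if st[i,4]>5: print(st[i],np.round(X[l==i].mean(0),4),np.round(X[l==i].min(0),4),np.round(X[l==i].max(0),4))
```

```text
dish 6221 [0.04055842 0.04185108 0.04311356] ((633.319091796875, 335.0840759277344), 47.16439437866211)
circle [0.63348911 0.33479151] 0.04652893543491681 185
base 4717 ((664.3797607421875, 110.76768493652344), (92.10250854492188, 132.00808715820312), 84.82319641113281) 0.003821051775082962
rails 951 ((641.561279296875, 114.97422790527344), (72.17552185058594, 71.92161560058594), 84.7135238647461) 0.02364647252493504
rail [417  83  20  67 479] ((644.3970947265625, 146.78189086914062), (8.312104225158691, 71.55461120605469), 84.75537872314453) (array([0.64561464, 0.14682696]), array([-0.99589649,  0.09049957]))
rail [471  91  25  67 472] ((638.6295166015625, 83.28555297851562), (8.619297981262207, 71.90951538085938), 84.17560577392578) (array([0.63968653, 0.08321   ]), array([-0.99605353,  0.08875457]))
red 530 [ 0.69226565  0.04509257 -0.00271245] [0.75371044 0.11796605 0.11550048] [-0.00034403  0.09572602  0.09985686  0.10101355  0.10191084]
[[ 7.024e-01  5.930e-02 -2.000e-04]
 [ 7.023e-01  6.080e-02  6.000e-04]
 [ 7.023e-01  6.140e-02 -4.000e-04]
 [ 7.023e-01  6.230e-02 -8.000e-04]
 [ 7.037e-01  5.760e-02 -1.800e-03]
 [ 6.927e-01  1.074e-01  9.450e-02]
 [ 6.923e-01  1.096e-01  9.720e-02]
 [ 6.923e-01  1.105e-01  9.720e-02]
 [ 6.926e-01  1.099e-01  9.430e-02]
 [ 6.924e-01  1.120e-01  9.520e-02]] [505 504 503 502 506 505 504 503 502 500] [66 66 66 66 65 65 65 65 65 65]
blue 32 ((646.652099609375, 320.177978515625), (109.26573181152344, 54.76383590698242), 38.29232406616211)
[282  86   4   5  14] [0.6686 0.3046 0.007 ] [0.666  0.3027 0.0015] [0.6704 0.3072 0.0295]
[280 153   7   6  15] [0.5931 0.3035 0.0167] [0.5884 0.2995 0.0031] [0.598  0.3091 0.0246]
```

Run:
```python
from h import *
def ray(name,uv,z,s=None):
    c=camera_info(name);F=f(c);uv=np.atleast_2d(uv);D=np.c_[(uv-[c['cx'],c['cy']])/F,np.ones(len(uv))]
    if name=='wrist':
        T=c['tool_from_camera'];R=s['tcp_rot'];o=R@T[:3,3]+s['position'];D=D@T[:3,:3].T@R.T
    else: o=-c['R'].T@c['t'];D=D@c['R']
    return o+D*((z-o[2])/D[:,2])[:,None]
print(ray('top',[(226.2,164),(224.2,187.2),(199.8,185.6)],.004).round(4))
z=np.load('w9.npz');s=dict(position=z['pos'],tcp_rot=z['rot'])
print(ray('wrist',[(222,81),(224,152),(286,86),(287,158)],.004,s).round(4))
p=cv2.imread('pics/w9.png');cv2.imwrite('pics/rk.png',cv2.resize(p[60:180,190:310],None,fx=5,fy=5,interpolation=cv2.INTER_CUBIC))
p=cv2.imread('pics/scene0.png');cv2.imwrite('pics/rk2.png',cv2.resize(p[240:310,190:260],None,fx=8,fy=8,interpolation=cv2.INTER_CUBIC))
z=np.load('w9.npz');p,d=z['p'],z['d'];X=pts('wrist',p,d,s);H=hsv(p)
red=(d>0)&((H[...,0]<8)|(H[...,0]>172))&(H[...,1]>150)&(X[...,0]>.685)&(X[...,0]<.76)&(X[...,2]>.05)
for a in np.arange(.69,.74,.005):
    P=X[red&(X[...,0]>a)&(X[...,0]<a+.005)]
    if len(P): print(round(a,3),len(P),np.percentile(P[:,2],[5,50,95]).round(4),P[:,1].min().round(4),P[:,1].max().round(4))
```

```text
[[0.6719 0.2829 0.004 ]
 [0.5839 0.2855 0.004 ]
 [0.5876 0.3767 0.004 ]]
[[0.6725 0.3741 0.004 ]
 [0.5928 0.3756 0.004 ]
 [0.6703 0.3026 0.004 ]
 [0.5889 0.3007 0.004 ]]
0.69 25 [0.0945 0.0957 0.0971] 0.1074 0.1128
0.695 36 [0.0946 0.0959 0.0968] 0.1075 0.1125
0.7 44 [0.0944 0.0958 0.097 ] 0.1069 0.1122
0.705 58 [0.0939 0.096  0.1008] 0.1042 0.1125
0.71 146 [0.0927 0.1005 0.1021] 0.0954 0.1172
0.715 79 [0.0914 0.1004 0.1018] 0.0949 0.118
0.72 89 [0.0915 0.1006 0.1046] 0.1074 0.118
0.725 66 [0.0971 0.1008 0.1017] 0.1024 0.1153
```

View pics/rk.png

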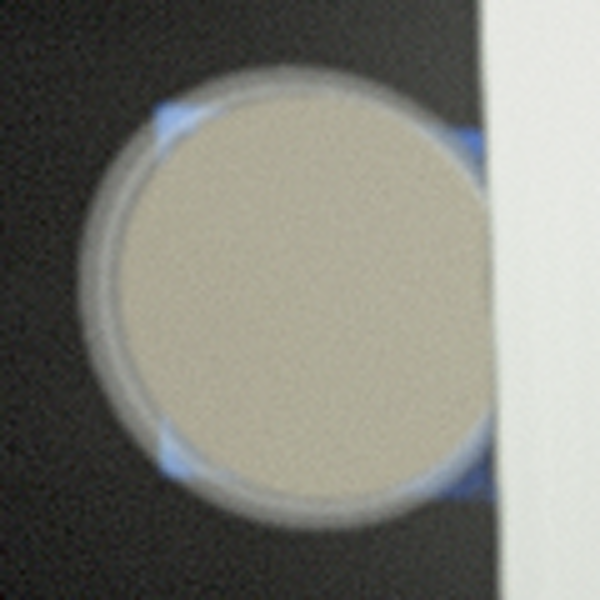

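View pics/rk2.png

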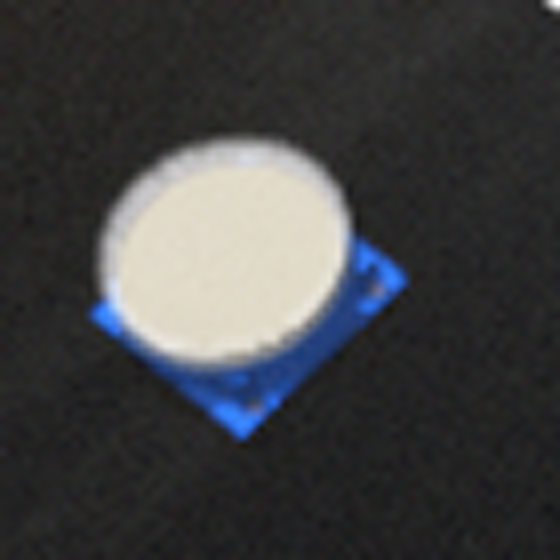

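Run:
```python
from h import *
for t in('w8','w9'):
    z=np.load(t+'.npz');p,d=z['p'],z['d'];X=pts('wrist',p,d,dict(position=z['pos'],tcp_rot=z['rot']));H=hsv(p)
    T=(X-z['pos'])@z['rot']
    m=np.zeros(d.shape,bool);m[0:203,280:372]=1
    m&=(d>0)&(abs(T[...,2])<.06)&(abs(T[...,0])<.04)
    P=T[m];A=np.c_[P[:,:2],np.ones(len(P))];
    for _ in range(3):
        c=np.linalg.lstsq(A,P[:,2],rcond=None)[0];r=P[:,2]-A@c;k=abs(r)<.004;P,A=P[k],A[k]
    print(len(P),'slopes deg',np.degrees(c[:2]),'z at tcp',c[2],'std',r.std(),'y range',np.percentile(P[:,1],[0,.1,1,50,99,100]))
    # centreline
    for a in np.arange(-.12,-.03,.015):
        Q=P[abs(P[:,1]-a)<.003];print(round(a,3),Q[:,0].min().round(4),Q[:,0].max().round(4),((Q[:,0].min()+Q[:,0].max())/2).round(4),Q[:,2].mean().round(4))
```

```text
14117 slopes deg [-0.0170303 -0.0460193] z at tcp -0.0035891790832604763 std 0.0006744235181053407 y range [-0.12243587 -0.12178832 -0.12004295 -0.07882253 -0.02857117 -0.02653953]
-0.12 -0.0141 0.0123 -0.0009 -0.0035
-0.105 -0.0197 0.018 -0.0009 -0.0035
-0.09 -0.0198 0.018 -0.0009 -0.0035
-0.075 -0.0197 0.0179 -0.0009 -0.0036
-0.06 -0.0197 0.0183 -0.0007 -0.0035
-0.045 -0.0196 0.0184 -0.0006 -0.0035
14119 slopes deg [-0.05585389 -0.0006954 ] z at tcp -0.003529427551877557 std 0.0006712037598937062 y range [-0.12237669 -0.12172819 -0.12001206 -0.07924782 -0.02859052 -0.02650303]
-0.12 -0.0136 0.0113 -0.0012 -0.0035
-0.105 -0.0196 0.0179 -0.0009 -0.0035
-0.09 -0.0197 0.0179 -0.0009 -0.0035
-0.075 -0.0197 0.018 -0.0009 -0.0035
-0.06 -0.0197 0.0183 -0.0007 -0.0035
-0.045 -0.0196 0.0185 -0.0005 -0.0035
```

```bash
python3 -c "
from h import *
go(.445,.3396,.08,-92)"
```

```text
shift [-0.0917  0.1298  0.139 ] rot [0.01 0.01 4.46] | now [0.5787 0.2535 0.2189] psi -87.54 J [ 13.5  30.4  80.7   0.   68.9 101.1] F [-0.9 -0.1 -1.7] op 0.179 t 11.95
```

```bash
python3 -m jog '-0.03 0.05 0 0 0 2 0;-0.06 0.1 0 0 0 4 0;-0.092 0.13 0.03 0 0 4.5 0;-0.092 0.13 0.08 0 0 4.5 0;-0.092 0.13 0.12 0 0 4.5 0;-0.092 0.13 0.139 0 0 4.5 0;-0.092 0.13 0.139 0 0 4.5 0;-0.092 0.13 0.139 0 0 4.5 0'
python3 - <<'E'
from h import *
go(.445,.3396,.010,-92)
s,p,d,X=snap('wrist','w10')
E
```

```text
time_s: 12.95
position: [0.446, 0.3397, 0.0809]
tcp_rot: [[-0.037, -0.999, 0.002], [-0.999, 0.037, 0.001], [-0.001, -0.002, -1.0]]
force: [0.1, 0.8, -0.8]
opening: 0.179
shift [0.0002 0.0011 0.0709] rot [-0.1   0.05 -0.1 ] | now [0.446  0.3397 0.0809] psi -92.1 J [ 25.9  36.   97.9   0.   46.  118. ] F [ 0.1  0.8 -0.8] op 0.179 t 12.95
```

View pics/w10.png

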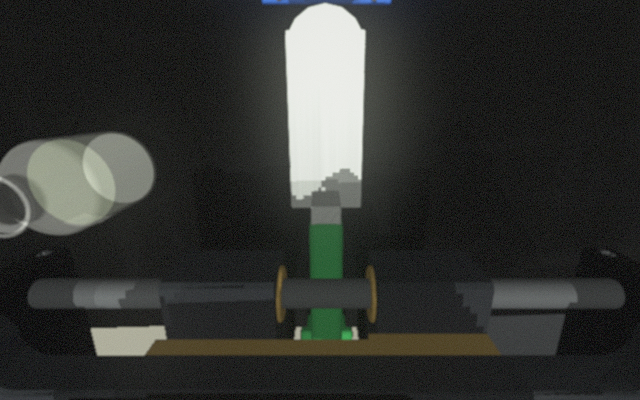

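Rack front edge runs from column 263 to 391 (centre 327) and the blade axis is at 325, so they're aligned. I'll descend to channel height.

```bash
python3 -m jog '0 0.001 0.03 0 0 0 0;0 0.001 0.055 0 0 0 0;0 0.001 0.068 0 0 0 0;0 0.001 0.071 0 0 0 0;0 0.001 0.071 0 0 0 0'
python3 - <<'E'
from h import *
go(.5485,.336,.010,-92)
s,p,d,X=snap('wrist','w11')
H=hsv(p);b=(H[...,0]>100)&(H[...,0]<125)&(H[...,1]>100)&(H[...,2]>40)
v,u=np.nonzero(b);print(len(v),u.min() if len(u) else 0,u.max() if len(u) else 0)
E
```

```text
time_s: 13.62
position: [0.4449, 0.3394, 0.0099]
tcp_rot: [[-0.037, -0.999, 0.001], [-0.999, 0.037, 0.001], [-0.001, -0.001, -1.0]]
force: [-0.1, 0.2, -0.7]
opening: 0.183
shift [-0.0004 -0.1037 -0.    ] rot [-0.08  0.04 -0.13] | now [0.4449 0.3394 0.0099] psi -92.13 J [ 25.9  42.9  99.6   0.   37.4 118. ] F [-0.1  0.2 -0.7] op 0.183 t 13.625
0 0 0
```

Insert straight forward, halfway first to watch the force.

```bash
python3 -m jog '0 -0.015 0 0 0 0 0;0 -0.03 0 0 0 0 0;0 -0.042 0 0 0 0 0;0 -0.05 0 0 0 0 0;0 -0.05 0 0 0 0 0'
python3 - <<'E'
from h import *
go(.5485,.336,.010,-92)
s,p,d,X=snap('wrist','w12')
E
```

```text
time_s: 14.3
position: [0.4951, 0.3371, 0.0091]
tcp_rot: [[-0.038, -0.999, 0.0], [-0.999, 0.038, 0.0], [-0.0, -0.0, -1.0]]
force: [-0.7, -0.3, -1.6]
opening: 0.181
shift [-0.0009 -0.0534 -0.0009] rot [-0.03  0.01 -0.17] | now [0.4951 0.3371 0.0091] psi -92.17 J [ 23.6  44.7  93.7   0.   41.6 115.7] F [-0.7 -0.3 -1.6] op 0.181 t 14.3
```

View pics/w12.png

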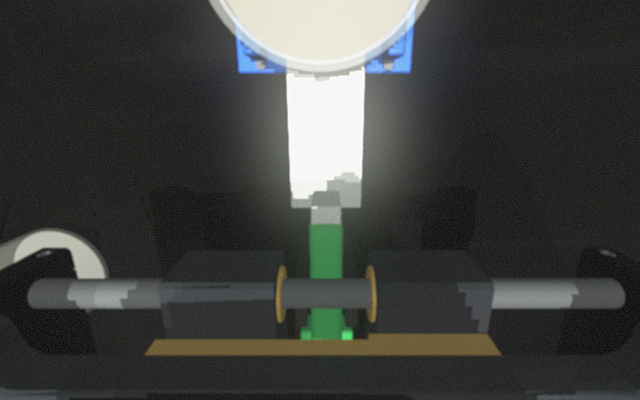

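Run:
```python
from h import *
z=np.load('w12.npz');d=z['d'];X=pts('wrist',z['p'],d,dict(position=z['pos'],tcp_rot=z['rot']));T=(X-z['pos'])@z['rot']
for u in (300,310,320,330): print(u,[tuple((1000*T[v,u]).round().astype(int)) for v in range(56,84,3)])
m=(d>0)&(X[...,2]>.03)&(X[...,2]<.05)&(T[...,1]<-.05)&(abs(T[...,0])<.06)
ed=[]
P=[]
for v in range(10,70,3):
    u=np.nonzero(m[v])[0];P+= [X[v,u.min()],X[v,u.max()]]
P=np.array(P)[:,:2];A=np.c_[2*P,np.ones(len(P))];s=np.linalg.lstsq(A,(P**2).sum(1),rcond=None)[0];r=np.sqrt(s[2]+s[:2]@s[:2]);print(s[:2],r)
print(((np.r_[s[:2],.042]-z['pos'])@z['rot']).round(4))
```

```text
300 [(np.int64(-10), np.int64(-96), np.int64(-32)), (np.int64(-10), np.int64(-95), np.int64(-32)), (np.int64(-10), np.int64(-94), np.int64(-34)), (np.int64(-10), np.int64(-93), np.int64(-33)), (np.int64(-11), np.int64(-92), np.int64(-31)), (np.int64(-11), np.int64(-92), np.int64(-24)), (np.int64(-13), np.int64(-92), np.int64(-3)), (np.int64(-13), np.int64(-90), np.int64(-3)), (np.int64(-13), np.int64(-89), np.int64(-4)), (np.int64(-13), np.int64(-88), np.int64(-3))]
310 [(np.int64(-6), np.int64(-96), np.int64(-33)), (np.int64(-6), np.int64(-95), np.int64(-33)), (np.int64(-6), np.int64(-94), np.int64(-33)), (np.int64(-6), np.int64(-93), np.int64(-34)), (np.int64(-7), np.int64(-92), np.int64(-33)), (np.int64(-7), np.int64(-91), np.int64(-30)), (np.int64(-8), np.int64(-92), np.int64(-3)), (np.int64(-8), np.int64(-90), np.int64(-3)), (np.int64(-8), np.int64(-89), np.int64(-3)), (np.int64(-8), np.int64(-88), np.int64(-3))]
320 [(np.int64(-3), np.int64(-96), np.int64(-33)), (np.int64(-3), np.int64(-95), np.int64(-33)), (np.int64(-3), np.int64(-94), np.int64(-32)), (np.int64(-3), np.int64(-93), np.int64(-34)), (np.int64(-3), np.int64(-92), np.int64(-33)), (np.int64(-3), np.int64(-91), np.int64(-31)), (np.int64(-3), np.int64(-92), np.int64(-4)), (np.int64(-3), np.int64(-90), np.int64(-3)), (np.int64(-3), np.int64(-89), np.int64(-4)), (np.int64(-3), np.int64(-88), np.int64(-4))]
330 [(np.int64(1), np.int64(-96), np.int64(-33)), (np.int64(1), np.int64(-95), np.int64(-33)), (np.int64(1), np.int64(-94), np.int64(-32)), (np.int64(1), np.int64(-93), np.int64(-32)), (np.int64(1), np.int64(-92), np.int64(-33)), (np.int64(1), np.int64(-91), np.int64(-32)), (np.int64(2), np.int64(-92), np.int64(-4)), (np.int64(2), np.int64(-90), np.int64(-5)), (np.int64(2), np.int64(-89), np.int64(-4)), (np.int64(2), np.int64(-88), np.int64(-3))]
[0.63229403 0.33504186] 0.04648758761386573
[-0.0032 -0.1372 -0.0328]
```

```bash
python3 -m jog '-0.001 -0.015 -0.001 0 0 0 0;-0.0015 -0.03 -0.001 0 0 0 0;-0.0015 -0.042 -0.001 0 0 0 0;-0.0015 -0.05 -0.001 0 0 0 0;-0.0015 -0.053 -0.001 0 0 0 0;-0.0015 -0.053 -0.001 0 0 0 0'
python3 - <<'E'
from h import *
go(.5485,.336,.010,-92)
s,p,d,X=snap('wrist','w13')
E
```

```text
time_s: 15.1
position: [0.547, 0.3366, 0.01]
tcp_rot: [[-0.037, -0.999, -0.001], [-0.999, 0.037, -0.0], [0.0, 0.001, -1.0]]
force: [-0.3, 0.1, -0.4]
opening: 0.182
shift [ 0.0005 -0.0015  0.    ] rot [ 0.03 -0.01 -0.14] | now [0.547  0.3366 0.01  ] psi -92.14 J [ 21.7  46.7  86.9   0.   46.4 113.8] F [-0.3  0.1 -0.4] op 0.182 t 15.1
```

View pics/w13.png

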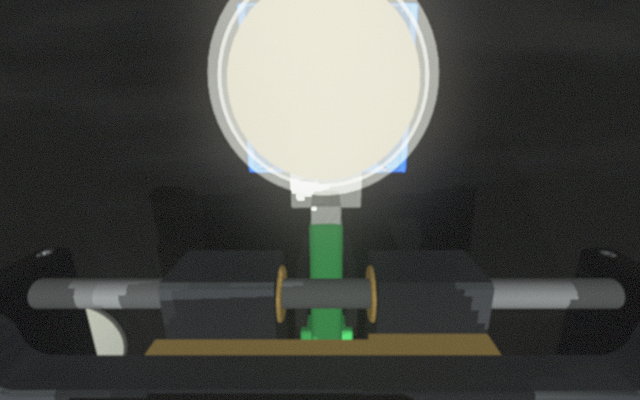

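Dish centred over the blade, no contact force. Lift gently.

```bash
python3 -m jog '0 0 -0.005 0 0 0 0;0 0 -0.009 0 0 0 0;0 0 -0.012 0 0 0 0;0 0 -0.015 0 0 0 0;0 0 -0.02 0 0 0 0;0 0 -0.026 0 0 0 0;0 0 -0.033 0 0 0 0;0 0 -0.04 0 0 0 0'
python3 - <<'E'
from h import *
s,p,d,X=snap('wrist','w14')
go(.5485,.336,.12,-92)
z=np.load('w14.npz');T=(X-z['pos'])@z['rot']
m=np.zeros(d.shape,bool);m[10:160,230:410]=1;m&=(d>0)&(T[...,2]<-.01)&(T[...,2]>-.04)
P=T[m];A=np.c_[P[:,:2],np.ones(len(P))];c=np.linalg.lstsq(A,P[:,2],rcond=None)[0];print('dish slopes',np.degrees(c[:2]),'z',P[:,2].mean())
E
```

```text
time_s: 16.15
position: [0.5473, 0.3368, 0.0507]
tcp_rot: [[-0.037, -0.999, 0.0], [-0.999, 0.037, 0.0], [-0.0, -0.0, -1.0]]
force: [0.7, -0.3, -1.5]
opening: 0.177
shift [ 0.001  -0.0007 -0.0683] rot [-0.11  0.05 -0.12] | now [0.548  0.3371 0.0517] psi -92.12 J [ 21.7  43.2  86.1   0.   50.6 113.8] F [ 0.3  0.2 -1.5] op 0.182 t 16.2
dish slopes [-0.02069525 -0.13023257] z -0.021343471847729948
```

View pics/w14.png

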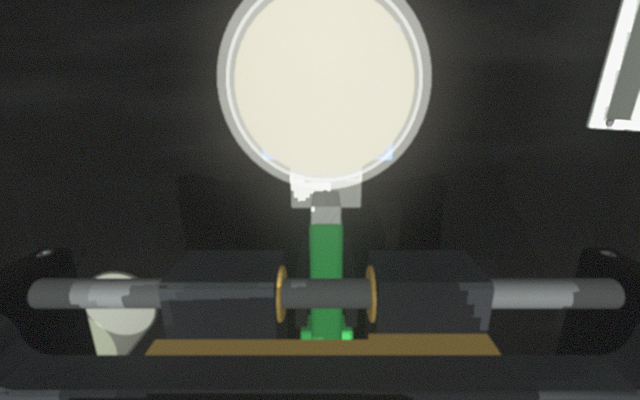

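```bash
cat >> h.py <<'E'
def dishfit(tag,x0,y0,zlo,zhi,vmax=400):
    z=np.load(tag+'.npz');d=z['d'];X=pts('wrist',z['p'],d,dict(position=z['pos'],tcp_rot=z['rot']))
    m=(d>0)&(X[...,2]>zlo)&(X[...,2]<zhi)&(np.hypot(X[...,0]-x0,X[...,1]-y0)<.06);m[vmax:]=0
    P=[]
    for v in range(0,vmax,2):
        u=np.nonzero(m[v])[0]
        if len(u)>30: P+=[X[v,u.min()],X[v,u.max()]]
    P=np.array(P)[:,:2]
    for _ in range(3):
        A=np.c_[2*P,np.ones(len(P))];s=np.linalg.lstsq(A,(P**2).sum(1),rcond=None)[0];r=np.sqrt(s[2]+s[:2]@s[:2])
        e=abs(np.hypot(*(P-s[:2]).T)-r);P=P[e<2.5*np.median(e)+2e-4]
    c=s[:2];t=(np.r_[c,np.median(X[m][:,2])]-z['pos'])@z['rot']
    print('dish',c.round(4),'r',r.round(4),'tool',t.round(4),len(P));return c,t
E
python3 - <<'E'
from h import *
c,t=dishfit('w14',.632,.335,.065,.08,185)
S=np.array([.6415,.1150]);psi=-95.2;R=Rd(psi)
f_=S-(R@np.array([t[0],t[1],0]))[:2];print('final tcp',f_)
a=np.array([np.cos(np.radians(-5.2)),np.sin(np.radians(-5.2))]);pre=f_-.08*a;print('pre',pre)
go(*pre,.042,psi);go(*f_,.042,psi)
E
```

```text
dish [0.6332 0.3349] r 0.0466 tool [-0.0013 -0.0859 -0.0213] 185
final tcp [0.55587126 0.12152165]
pre [0.4762005  0.12877226]
shift [0.2108 0.064  0.0094] rot [-0.11  0.05  3.08] | now [0.548  0.3371 0.0517] psi -92.12 J [ 21.7  43.2  86.1   0.   50.6 113.8] F [ 0.3  0.2 -1.5] op 0.182 t 16.2
shift [ 0.2151 -0.0159  0.0096] rot [-0.11  0.05  3.08] | now [0.548  0.3371 0.0517] psi -92.12 J [ 21.7  43.2  86.1   0.   50.6 113.8] F [ 0.3  0.2 -1.5] op 0.182 t 16.2
```

Step 1 looks met: dish level, underside about 55 mm up. Carry it smoothly, back and sideways, to a point short of the stage.

```bash
python3 -m jog '0.005 0.0015 0 0 0 0.1 0;0.0155 0.0045 0 0 0 0.2 0;0.0315 0.0095 0 0 0 0.5 0;0.0505 0.0155 0 0 0 0.75 0;0.07 0.021 0 0 0 1 0;0.089 0.027 0 0 0 1.3 0;0.1085 0.033 0 0 0 1.6 0;0.1275 0.0385 0 0 0 1.9 0'
python3 - <<'E'
from h import *
go(.4762,.1288,.042,-95.2)
E
```

```text
time_s: 17.2
position: [0.5035, 0.2094, 0.0502]
tcp_rot: [[-0.071, -0.997, -0.0], [-0.997, 0.071, -0.0], [0.0, 0.0, -1.0]]
force: [0.3, -0.3, -1.5]
opening: 0.183
shift [0.0823 0.0215 0.0082] rot [ 0.01 -0.    1.14] | now [0.5035 0.2094 0.0502] psi -94.06 J [ 10.8  38.3 100.9  -0.   40.9 104.9] F [ 0.3 -0.3 -1.5] op 0.183 t 17.2
```

```bash
python3 -m jog '0.019 0.006 0.001 0 0 0.3 0;0.038 0.0115 0.003 0 0 0.5 0;0.055 0.016 0.005 0 0 0.8 0;0.068 0.0195 0.007 0 0 1 0;0.077 0.021 0.008 0 0 1.1 0;0.082 0.0215 0.008 0 0 1.1 0;0.082 0.0215 0.008 0 0 1.1 0'
python3 - <<'E'
from h import *
s,p,d,X=snap('wrist','w15')
dishfit('w15',.562,.121,.055,.075,185)
go(.5559,.1215,.042,-95.2)
E
```

```text
time_s: 18.08
position: [0.4771, 0.1303, 0.0422]
tcp_rot: [[-0.09, -0.996, 0.0], [-0.996, 0.09, 0.0], [-0.0, -0.0, -1.0]]
force: [0.0, -0.1, -0.6]
opening: 0.18
dish [0.5628 0.1239] r 0.0466 tool [-0.0013 -0.0859 -0.0214] 186
shift [ 0.002  -0.0792  0.0003] rot [-0.03  0.01  0.07] | now [0.4772 0.1306 0.0422] psi -95.13 J [  2.3  36.9 108.5   0.   34.6  97.5] F [ 0.2 -0.2 -1.5] op 0.182 t 18.125
```

View pics/w15.png

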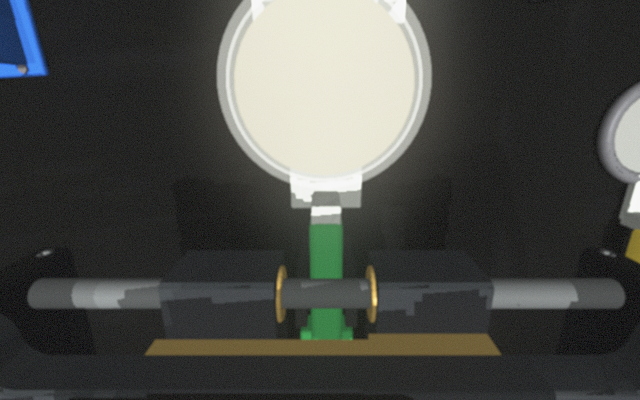

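```bash
python3 -m jog '0 -0.005 0 0 0 0 0;0.0005 -0.015 0 0 0 0 0;0.001 -0.03 0 0 0 0 0;0.001 -0.046 0 0 0 0 0;0.0015 -0.06 0 0 0 0 0;0.002 -0.071 0 0 0 0 0;0.002 -0.077 0 0 0 0 0;0.002 -0.079 0 0 0 0 0'
python3 - <<'E'
from h import *
s,p,d,X=snap('wrist','w16')
c,t=dishfit('w16',.6415,.115,.055,.075,185)
print(c-[.6415,.115])
go(.5559,.1215,.018,-95.2)
E
```

```text
time_s: 19.12
position: [0.5554, 0.1214, 0.0421]
tcp_rot: [[-0.089, -0.996, -0.0], [-0.996, 0.089, 0.0], [0.0, 0.0, -1.0]]
force: [0.0, -0.5, -1.4]
opening: 0.18
dish [0.641 0.115] r 0.0466 tool [-0.0013 -0.0858 -0.0214] 185
[-5.06465191e-04 -4.89958711e-05]
shift [-0.0001 -0.0005  0.0241] rot [0.02 0.   0.07] | now [0.5554 0.1214 0.0421] psi -95.13 J [ 1.1 40.1 97.7  0.  42.2 96.2] F [ 0.4  0.1 -1.8] op 0.183 t 19.175
```

View pics/w16.png

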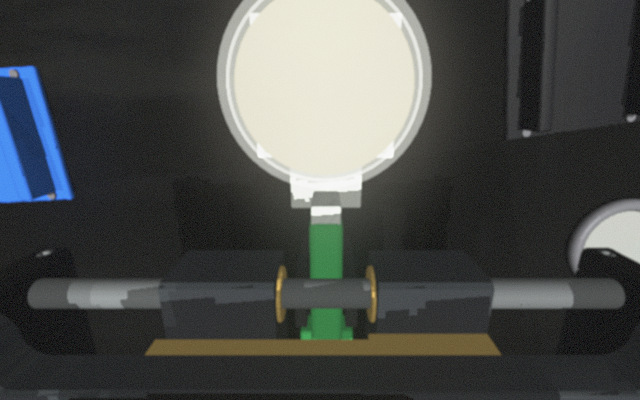

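The four stage corners sit symmetrically round the dish. Lower it onto the rails.

```bash
python3 -m jog '0 0 0.007 0 0 0 0;0 0 0.014 0 0 0 0;0 0 0.018 0 0 0 0;0 0 0.021 0 0 0 0;0 0 0.024 0 0 0 0;0 0 0.028 0 0 0 0;0 0 0.03 0 0 0 0;0 0 0.03 0 0 0 0'
python3 - <<'E'
from h import *
s,p,d,X=snap('wrist','w17')
c,t=dishfit('w17',.6415,.115,.036,.05,190)
print(c-[.6415,.115])
go(.5559,.1215,.012,-95.2)
E
```

```text
time_s: 20.18
position: [0.5553, 0.1214, 0.012]
tcp_rot: [[-0.089, -0.996, -0.0], [-0.996, 0.089, 0.0], [0.0, 0.0, -1.0]]
force: [0.1, 0.1, -0.3]
opening: 0.179
dish [0.6406 0.1151] r 0.0467 tool [-0.0013 -0.0856 -0.0299] 187
[-9.05295728e-04  9.15727228e-05]
shift [-0.0001 -0.0005  0.0001] rot [-0.   -0.    0.07] | now [0.5554 0.1214 0.0121] psi -95.13 J [ 1.1 43.  98.2 -0.  38.7 96.2] F [-0.  -0.  -1.5] op 0.18 t 20.225
```

```bash
python3 -m jog '0 0.01 0 0 0 0 0;0 0.025 0 0 0 0 0;0 0.045 0 0 0 0 0;0 0.065 0 0 0 0 0;0 0.085 0 0 0 0 0;0 0.1 0 0 0 0 0;0 0.11 0 0 0 0 0;0 0.11 0 0 0 0 0'
python3 - <<'E'
from h import *
s,p,d,X=snap('wrist','w18')
c,t=dishfit('w18',.6415,.115,.036,.05,100)
go(.45,.215,.02,-95.1)
E
```

```text
time_s: 21.22
position: [0.4449, 0.1313, 0.0122]
tcp_rot: [[-0.089, -0.996, -0.001], [-0.996, 0.089, -0.0], [0.0, 0.001, -1.0]]
force: [-0.1, 0.2, -0.8]
opening: 0.18Traceback (most recent call last):
  File "<stdin>", line 3, in <module>
  File "h.py", line 40, in dishfit
    P=np.array(P)[:,:2]
      ~~~~~~~~~~~^^^^^^
IndexError: too many indices for array: array is 1-dimensional, but 2 were indexed
```

View pics/w18.png

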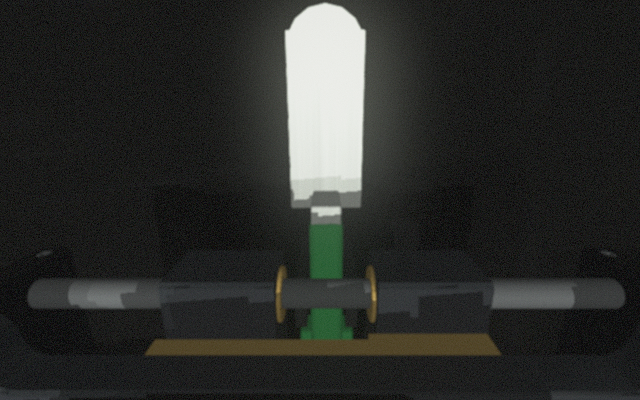

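```bash
python3 -m jog '-0.04 0.0025 0 0 0 0 0;-0.084 0.0025 0 0 0 0 0;-0.084 0.0025 0 0 0 0 0;-0.084 0.0025 0.007 0 0 0 0;-0.084 0.0025 0.01 0 0 0 0;-0.084 0.0025 0.012 0 0 0 0;-0.084 0.0025 0.0125 0 0 0 0;-0.084 0.0025 0.0125 0 0 0 0'
python3 - <<'E'
from h import *
go(.45,.215,-.001,-95.1)
E
```

```text
time_s: 22.28
position: [0.4509, 0.2148, -0.0003]
tcp_rot: [[-0.09, -0.996, -0.0], [-0.996, 0.09, 0.0], [0.0, 0.0, -1.0]]
force: [0.1, 0.3, -1.0]
opening: 0.18
shift [-0.0001  0.0009  0.0007] rot [ 0.   -0.   -0.06] | now [ 4.509e-01  2.148e-01 -3.000e-04] psi -95.16 J [ 12.6  41.9 108.5   0.   29.6 107.8] F [ 0.1  0.3 -1. ] op 0.18 t 22.275
```

Nudge down 0.7 mm, release, then rise.

```bash
python3 -m jog '0 0 0.0007 0 0 0 0;0 0 0.0007 0 0 0 0;0 0 0.0007 0 0 0 0.5;0 0 0.0007 0 0 0 0.5;0 0 0.0007 0 0 0 0.5;0 0 0.0007 0 0 0 0.5;0 0 -0.02 0 0 0 0.5;0 0 -0.05 0 0 0 0.5'
python3 - <<'E'
from h import *
go(.45,.215,.15,-95.1)
E
```

```text
time_s: 23.28
position: [0.45, 0.2149, 0.0494]
tcp_rot: [[-0.089, -0.996, -0.003], [-0.996, 0.089, -0.001], [0.001, 0.002, -1.0]]
force: [-0.7, 0.4, -0.1]
opening: 0.494
shift [ 0.      0.0002 -0.1006] rot [ 0.14 -0.04 -0.03] | now [0.45   0.2149 0.0494] psi -95.13 J [ 12.7  36.3 107.6   0.   36.3 107.8] F [-0.7  0.4 -0.1] op 0.494 t 23.275
```

```bash
python3 -m jog '0 0 -0.06 0 0 0 1;0.05 0.03 -0.12 0 0 0 1;0.11 0.05 -0.15 0 0 0 1;0.17 0.055 -0.15 0 0 0 1;0.23 0.055 -0.15 0 0 0 1;0.285 0.055 -0.15 0 0 0 1;0.285 0.055 -0.15 0 0 0 1;0.285 0.055 -0.15 0 0 0 1'
python3 - <<'E'
from h import *
s,p,d,X=snap('wrist','w19')
go(.42,-.07,.2,-95)
s,p,d,X=snap('wrist','w20')
go(.42,-.07,.2,-95)
E
```

```text
time_s: 24.28
position: [0.3702, -0.064, 0.1996]
tcp_rot: [[-0.092, -0.996, -0.0], [-0.996, 0.092, 0.001], [-0.001, 0.001, -1.0]]
force: [-0.0, -0.0, 0.1]
opening: 1.004
shift [ 0.0025 -0.0504 -0.0006] rot [ 0.06  0.06 -0.15] | now [ 0.3701 -0.063   0.1995] psi -95.15 J [-26.9  12.3 116.5   0.   51.3  68.2] F [ 0.  -0.5  0. ] op 0.997 t 24.325
shift [ 0.0032 -0.0504 -0.0006] rot [ 0.06  0.06 -0.05] | now [ 0.3701 -0.0624  0.1994] psi -95.05 J [-26.8  12.3 116.5   0.   51.3  68.2] F [-0.1 -0.6 -0.1] op 0.998 t 24.375
```

View pics/w20.png

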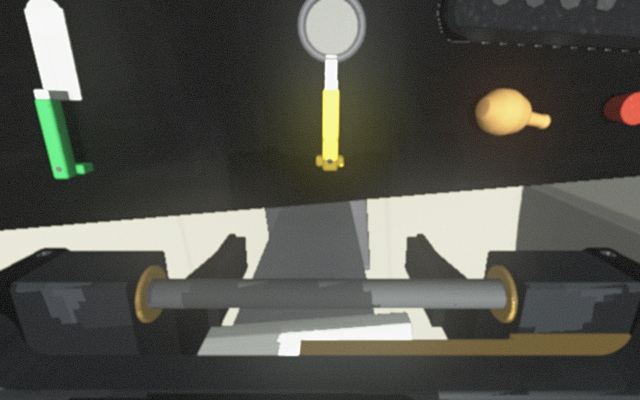

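Loupe handle at (331,125), lens at (332,25). The lifter lies at left (50,90), clear. Measuring both.

Run:
```python
from h import *
z=np.load('w20.npz');p,d=z['p'],z['d'];X=pts('wrist',p,d,dict(position=z['pos'],tcp_rot=z['rot']));H=hsv(p)
m=(d>0)&(H[...,0]>20)&(H[...,0]<35)&(H[...,1]>120)&(H[...,2]>60)
n,l,st,ce=cv2.connectedComponentsWithStats(m.astype(np.uint8));
P=X[m&(X[...,2]>.026)&(X[...,2]<.038)&(abs(X[...,1]+.07)<.06)];mm,a=axis(P);print(len(P),rect(P),mm,a,np.degrees(np.arctan2(-a[1],-a[0])),np.percentile(P,[1,99],axis=0))
# ring outline rows 0..60
m=(d>0)&(X[...,2]>.004)&(X[...,2]<.02);m[:, :280]=0;m[:,380:]=0;m[62:]=0
P=[]
for v in range(0,56,2):
    u=np.nonzero(m[v])[0]
    if len(u)>5: P+=[X[v,u.min()],X[v,u.max()]]
P=np.array(P);P=P[:,:2]
for _ in range(4):
    A=np.c_[2*P,np.ones(len(P))];s=np.linalg.lstsq(A,(P**2).sum(1),rcond=None)[0];r=np.sqrt(s[2]+s[:2]@s[:2]);e=abs(np.hypot(*(P-s[:2]).T)-r);P=P[e<2.5*np.median(e)+2e-4]
print('ring',s[:2],r,len(P))
g=(d>0)&(H[...,0]>45)&(H[...,0]<75)&(H[...,1]>100)&(H[...,2]>50)&(X[...,2]>.026);Q=X[g];A=np.c_[Q[:,:2]-Q[:,:2].mean(0),np.ones(len(Q))];print('lifter handle',Q.mean(0),np.degrees(np.linalg.lstsq(A,Q[:,2],rcond=None)[0][:2]))
```

```text
459 ((417.767578125, -70.94037628173828), (15.994575500488281, 80.10301208496094), 84.31681823730469) [ 0.40717101 -0.06913982] [-0.99514446  0.09842511] -5.648488791981187 [[ 0.3781719  -0.0821379   0.02824923]
 [ 0.45639427 -0.05998956  0.03325531]]
ring [ 0.51888403 -0.08108291] 0.033958761555100504 56
lifter handle [0.43628774 0.21428323 0.03099023] [0.88051732 9.85933841]
```

```bash
python3 -m jog '0.005 -0.05 0.03 0 0 0.6 1;0.005 -0.062 0.08 0 0 0.6 1;0.005 -0.062 0.13 0 0 0.6 1;0.005 -0.062 0.145 0 0 0.6 1;0.005 -0.062 0.145 0 0 0.6 1'
python3 - <<'E'
from h import *
go(.4312,-.0722,-.001,-95.65)
E
```

```text
time_s: 25.0
position: [0.4308, -0.0719, 0.0533]
tcp_rot: [[-0.096, -0.995, -0.004], [-0.995, 0.096, 0.002], [-0.002, 0.004, -1.0]]
force: [0.4, -0.2, 0.2]
opening: 1.001
shift [ 0.0004 -0.0006  0.0543] rot [0.24 0.09 0.12] | now [ 0.4308 -0.0719  0.0533] psi -95.53 J [-24.2  33.6 116.2   0.   30.5  71.3] F [ 0.4 -0.2  0.2] op 1.001 t 25.0
```

```bash
python3 -m jog '0 0 0.02 0 0 0 0.6;0 0 0.038 0 0 0 0.6;0 0 0.049 0 0 0 0.6;0 0 0.054 0 0 0 0.6;0 0 0.054 0 0 0 0.6'
python3 - <<'E'
from h import *
go(.4312,-.0722,-.001,-95.65)
snap('wrist','w21')
E
```

```text
time_s: 25.62
position: [0.432, -0.0741, 0.0009]
tcp_rot: [[-0.099, -0.995, 0.0], [-0.995, 0.099, -0.0], [0.0, -0.0, -1.0]]
force: [-0.4, 0.0, -0.5]
opening: 0.616
shift [-0.0018  0.001   0.0019] rot [-0.02 -0.01 -0.05] | now [ 0.432  -0.0741  0.0009] psi -95.7 J [-24.4  40.5 117.3   0.   22.2  71.3] F [-0.4  0.  -0.5] op 0.616 t 25.625
```

View pics/w21.png

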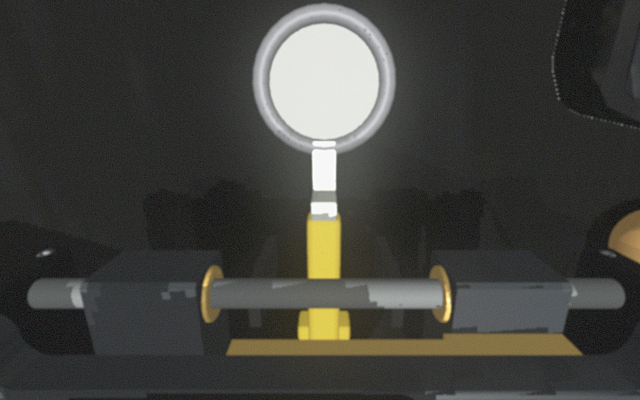

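Well aligned: handle column 324 against gripper 326. I'll drop 1.5 mm, shift 1.5 mm, and close.

```bash
python3 -m jog '-0.001 0.001 0.0015 0 0 0 0.6;-0.001 0.001 0.0015 0 0 0 0;-0.001 0.001 0.0015 0 0 0 0;-0.001 0.001 0.0015 0 0 0 0;-0.001 0.001 0.0015 0 0 0 0;-0.001 0.001 0.0015 0 0 0 0;-0.001 0.001 0.0015 0 0 0 0;-0.001 0.001 0.0015 0 0 0 0'; python3 -m jog '0 0 0 0 0 0 0;0 0 0 0 0 0 0;0 0 -0.01 0 0 0 0;0 0 -0.03 0 0 0 0;0 0 -0.06 0 0 0 0;0 0 -0.09 0 0 0 0;0 0 -0.11 0 0 0 0;0 0 -0.11 0 0 0 0'
python3 - <<'E'
from h import *
s,p,d,X=snap('wrist','w22')
go(.45,.06,.11,-95.2)
z=np.load('w22.npz');T=(X-z['pos'])@z['rot']
m=(d>0)&(T[...,2]>-.03)&(T[...,2]<.005);m[:, :240]=0;m[:,400:]=0;m[160:]=0
P=[]
for v in range(0,140,2):
    u=np.nonzero(m[v])[0]
    if len(u)>25: P+=[T[v,u.min()],T[v,u.max()]]
P=np.array(P);Z=np.median(P[:,2]);P=P[:,:2]
for _ in range(4):
    A=np.c_[2*P,np.ones(len(P))];q=np.linalg.lstsq(A,(P**2).sum(1),rcond=None)[0];r=np.sqrt(q[2]+q[:2]@q[:2]);e=abs(np.hypot(*(P-q[:2]).T)-r);P=P[e<2.5*np.median(e)+2e-4]
print('ring tool',q[:2],r,Z,len(P))
Q=T[m];Q=Q[abs(Q[:,2]-Z)<.006];rr=np.hypot(Q[:,0]-q[0],Q[:,1]-q[1]);Q=Q[(rr>.029)&(rr<.0325)];A=np.c_[Q[:,:2],np.ones(len(Q))];c=np.linalg.lstsq(A,Q[:,2],rcond=None)[0];print('ring slopes',np.degrees(c[:2]),'z',np.percentile(Q[:,2],[5,50,95]))
E
```

```text
time_s: 26.68
position: [0.4309, -0.0732, -0.0008]
tcp_rot: [[-0.1, -0.995, 0.0], [-0.995, 0.1, -0.0], [0.0, -0.0, -1.0]]
force: [0.0, 0.1, 0.7]
opening: 0.178
time_s: 27.68
position: [0.4318, -0.0735, 0.1107]
tcp_rot: [[-0.1, -0.995, 0.004], [-0.995, 0.1, -0.002], [0.001, -0.004, -1.0]]
force: [0.5, -0.2, -1.4]
opening: 0.181
shift [-0.1345 -0.0055 -0.0003] rot [-0.09 -0.03 -0.52] | now [ 0.4311 -0.0732  0.1098] psi -95.72 J [-24.3  26.6 114.2   0.   39.2  71.4] F [-0.5  0.6 -0.2] op 0.177 t 27.725
ring tool [-0.00045576 -0.08850763] 0.03410069907443427 -0.007598965742319278 139
ring slopes [-0.00629012  0.00433843] z [-0.01087892 -0.0097614  -0.00866366]
```

View pics/w22.png

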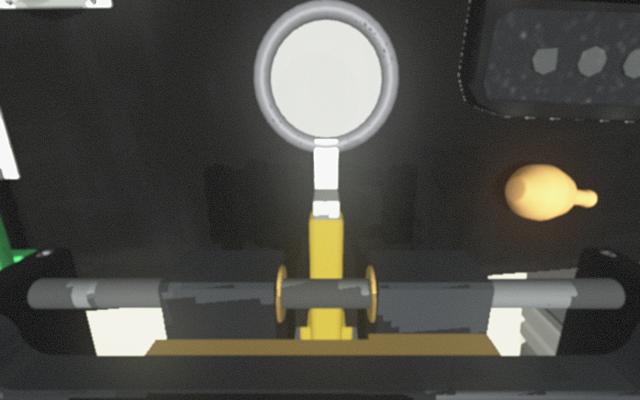

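Run:
```python
from h import *
R=Rd(-95.2);t=np.array([-.0005,-.0885,0])
F=np.array([.6406,.1151])-(R@t)[:2];a=np.array([np.cos(np.radians(-5.2)),np.sin(np.radians(-5.2))]);print(F,F-.1*a)
go(*(F-.1*a),.1,-95.2)
```

```text
[0.55241891 0.12262304] [0.45283047 0.1316863 ]
shift [-0.2061 -0.0012  0.0097] rot [-0.09 -0.03 -0.52] | now [ 0.4311 -0.0732  0.1098] psi -95.72 J [-24.3  26.6 114.2   0.   39.2  71.4] F [-0.5  0.6 -0.2] op 0.177 t 27.725
```

```bash
python3 -m jog '-0.03 0 0 0 0 -0.5 0;-0.07 0 0 0 0 -0.5 0;-0.11 0 0.003 0 0 -0.5 0;-0.15 -0.001 0.006 0 0 -0.5 0;-0.185 -0.001 0.01 0 0 -0.5 0;-0.206 -0.001 0.01 0 0 -0.5 0;-0.206 -0.001 0.01 0 0 -0.5 0;-0.206 -0.001 0.01 0 0 -0.5 0'
python3 - <<'E'
from h import *
s,p,d,X=snap('wrist','w23')
go(.5524,.1226,.0885,-95.2)
E
```

```text
time_s: 28.72
position: [0.4517, 0.1312, 0.0984]
tcp_rot: [[-0.091, -0.996, -0.002], [-0.996, 0.091, -0.0], [0.0, 0.002, -1.0]]
force: [0.3, -0.1, -0.4]
opening: 0.182
shift [-0.0009 -0.1008  0.01  ] rot [ 0.09 -0.02 -0.07] | now [0.4519 0.131  0.0986] psi -95.27 J [  2.5  29.6 109.9  -0.   40.6  97.8] F [-0.3  1.  -1.4] op 0.179 t 28.775
```

View pics/w23.png

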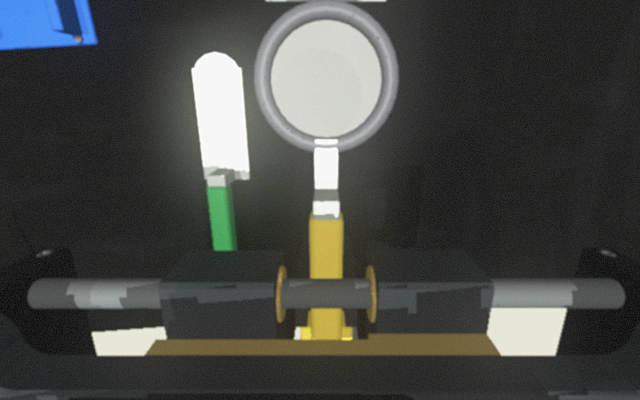

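The lifter lies flat at left (220,150). Advance over the dish.

```bash
python3 - <<'E'
from h import *
z=np.load('w23.npz');p,d=z['p'],z['d'];X=pts('wrist',p,d,dict(position=z['pos'],tcp_rot=z['rot']))
m=np.zeros(d.shape,bool);m[60:170,203:236]=1;P=X[m&(d>0)];A=np.c_[P[:,:2]-P[:,:2].mean(0),np.ones(len(P))];c=np.linalg.lstsq(A,P[:,2],rcond=None)[0];print('blade top',c[2],np.degrees(c[:2]))
E
python3 -m jog '0 -0.015 0.002 0 0 0 0;0 -0.035 0.004 0 0 0 0;-0.001 -0.055 0.006 0 0 0 0;-0.001 -0.073 0.008 0 0 0 0;-0.001 -0.088 0.01 0 0 0 0;-0.001 -0.097 0.01 0 0 0 0;-0.001 -0.101 0.01 0 0 0 0;-0.001 -0.101 0.01 0 0 0 0'
python3 - <<'E'
from h import *
s,p,d,X=snap('wrist','w24')
go(.5524,.1226,.0885,-95.2)
snap('scene','s24');snap('top','t24')
p=cv2.imread('pics/s24.png');cv2.imwrite('pics/s24c.png',cv2.resize(p[160:310,190:390],None,fx=4,fy=4,interpolation=cv2.INTER_CUBIC))
E
```

```text
blade top 0.0029299035540132816 [-0.2371476  -0.35043353]
time_s: 29.78
position: [0.5529, 0.1234, 0.0891]
tcp_rot: [[-0.091, -0.996, -0.0], [-0.996, 0.091, -0.0], [0.0, 0.0, -1.0]]
force: [0.6, -0.3, -1.6]
opening: 0.181
shift [0.0009 0.0001 0.0006] rot [ 0.05 -0.   -0.02] | now [0.5526 0.1235 0.0891] psi -95.22 J [ 1.3 35.6 96.7  0.  47.7 96.5] F [-0.9 -0.7  0.1] op 0.182 t 29.825
```

View pics/w24.png

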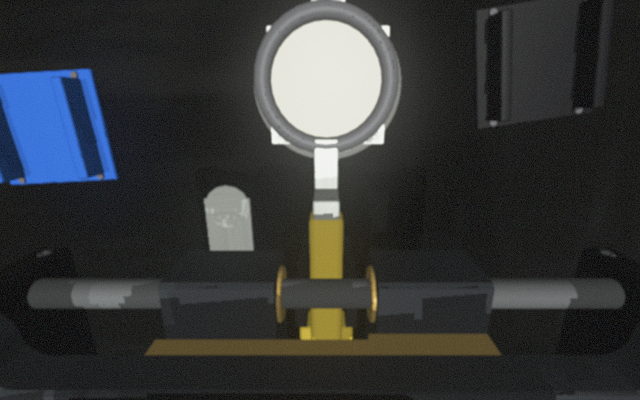

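View pics/s24c.png

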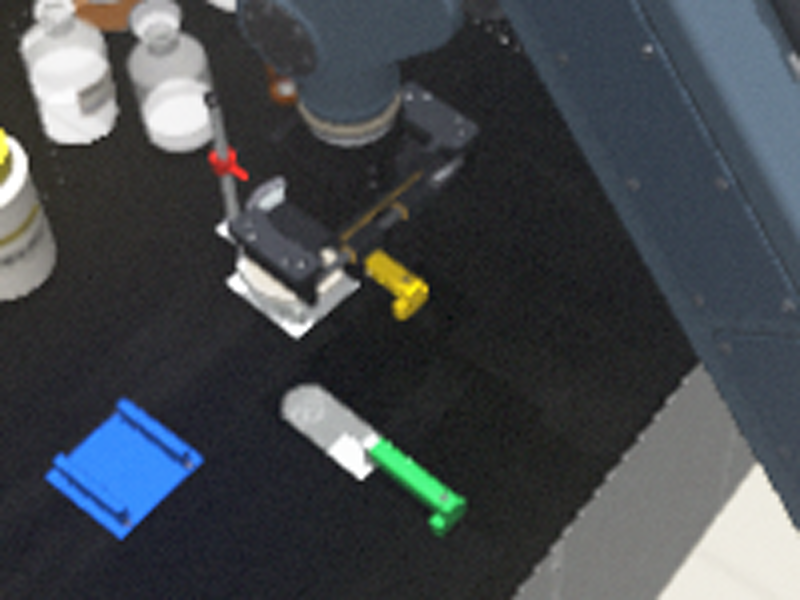

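Run:
```python
from h import *
for z in (.088,.091,.094,.097,.10): print(z,proj('scene',[.6923,.1103,z]).round(1),proj('top',[.6923,.1103,z]).round(1))
for n in('s24','t24','s4'):
    q=np.load(n+'.npz');p,d=q['p'],q['d'];nm='top' if n[0]=='t' else 'scene';X=pts(nm,p,d);H=hsv(p)
    red=(d>0)&((H[...,0]<10)|(H[...,0]>170))&(H[...,1]>120)&(H[...,2]>70)&(abs(X[...,0]-.71)<.05)&(abs(X[...,1]-.11)<.04)&(X[...,2]>.05)
    v,u=np.nonzero(red);print(n,len(v));
    o=np.argsort(X[red][:,0])[:6];print(np.c_[u[o],v[o]].tolist(),X[red][o].round(4).tolist())
z=np.load('w24.npz');p,d=z['p'],z['d'];X=pts('wrist',p,d,dict(position=z['pos'],tcp_rot=z['rot']));H=hsv(p)
m=(d>0)&(X[...,2]>.036)&(X[...,2]<.05)&(np.hypot(X[...,0]-.6406,X[...,1]-.1151)<.06)
P=X[m];print('dish vis',len(P),P.min(0),P.max(0))
w=[]
for u in range(262,402,3):
    v=np.nonzero(m[:,u])[0]
    if len(v): w.append(X[v.max(),u])
w=np.array(w)[:,:2]
# fit centre with fixed r=.0467
from scipy.optimize import least_squares
r=least_squares(lambda c:np.hypot(*(w-c).T)-.0467,[.64,.115],loss='soft_l1',f_scale=.001);print('dish fit',r.x,np.abs(r.fun).mean(),len(w))
T=(X-z['pos'])@z['rot'];L=z['rot']@np.array([-.0005,-.0885,-.0055])+z['pos'];print('lens',L)
```

```text
0.088 [[250.6 205.4]] [[270.1 154.4]]
0.091 [[250.5 204.8]] [[270.  154.2]]
0.094 [[250.4 204.2]] [[269.9 154. ]]
0.097 [[250.3 203.7]] [[269.8 153.8]]
0.1 [[250.2 203.1]] [[269.7 153.6]]
s24 34
[[251, 204], [250, 204], [250, 203], [249, 203], [249, 202], [248, 202]] [[0.6902, 0.1095, 0.096], [0.6933, 0.111, 0.0952], [0.6957, 0.1083, 0.096], [0.6968, 0.1115, 0.0983], [0.7008, 0.1073, 0.0965], [0.7044, 0.1085, 0.095]]
t24 28
[[270, 153], [271, 152], [270, 152], [270, 151], [271, 151], [271, 150]] [[0.6966, 0.1104, 0.0917], [0.699, 0.1064, 0.097], [0.6992, 0.1101, 0.0959], [0.7035, 0.1106, 0.093], [0.7039, 0.1071, 0.092], [0.7084, 0.1077, 0.0883]]
s4 33
[[251, 204], [250, 204], [250, 203], [249, 203], [248, 201], [248, 202]] [[0.6909, 0.1089, 0.0949], [0.6944, 0.1101, 0.0935], [0.6949, 0.1089, 0.0971], [0.7009, 0.108, 0.092], [0.705, 0.1072, 0.0985], [0.7053, 0.1077, 0.0937]]
dish vis 889 [0.59392581 0.06808938 0.03887178] [0.66198035 0.16207403 0.04419874]
dish fit [0.64096838 0.11500274] 0.0002298511298296313 39
lens [0.64112081 0.11581976 0.09459969]
```

```bash
python3 -m jog '0 0 0 0 0 0 0;0 0 0 0 0 0 0;0 0 0 0 0 0 0;0 0 0 0 0 0 0'
python3 - <<'E'
from h import *
s=read_state();print(s['position'],np.abs(s['qvel']).max(),s['opening'],s['time_s'])
print(hand_in())
E
```

```text
time_s: 30.42
position: [0.5531, 0.1235, 0.0892]
tcp_rot: [[-0.091, -0.996, -0.0], [-0.996, 0.091, 0.0], [-0.0, 0.0, -1.0]]
force: [0.3, -0.4, -0.4]
opening: 0.183
[0.55313799 0.12345292 0.08916129] 0.11954341247148174 0.18306359130403937 30.425
the job is handed in; nothing more can be done
None
```

The job was done and handed in at 30.4 s of 72 s: the dish is on the stage, the lifter is flat on the worktop, and the gripper is still holding the loupe over the dish. `hand_in()` gave no verdict, so these results rest on my own measurements.

I slid the lifter under the dish on the blue rack, carried it level onto the stage rails and laid the lifter at about (0.45, 0.215). The gripper stayed clear of the dish.

**Last checks:**
- **Dish:** its fitted centre is (0.641, 0.115), within about 1 mm of the stage centre I measured. When I set it down its top was at 42 mm, the height expected for a dish resting on the rails.
- **Lens:** it sits at (0.641, 0.116, 0.0946), about 1 mm sideways from the dish centre. The ring was level to within 0.1° just after I picked it up.
- **Pointer:** its height came out at about 0.094 to 0.096 m from the wrist and scene cameras. I took 0.094, the middle of the finger, which assumes its thickness. In the scene camera the tip is on the same pixels as earlier in the run, so it was not shifted.
- **Lifter:** the top of its blade is at 2.9 mm with a tilt under 0.4°. A rougher fit on the narrow top of its handle gave 9.9° across the handle; I took that as noise, and the blade fit and the pictures both show it flat.
- **Bystanders:** I did not measure them again at the end, but none of the moves came near them.

**What disagreed:** the real fingertips are about 27 mm further back than the tool description says, as seen in the wrist depth image. Because of this my first grasp closed just above the lifter handle, moving nothing, and I allowed for the offset in every move after that.

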